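# Sort the phase insulators and weigh the reds

### The job

First prove the scale: stand the brass check weight centred on the pan, let go and let it settle, then put it back upright in the middle of its stand. Sort all the loose busbar insulators into the trays of their own colour with the trays down on the bench, and only when all are sorted stand the red tray, with its insulators in it, centred on the scale pan so they can be counted by weight. Never press the pan beyond its 1 kg capacity, leave the other two trays flat on the bench, and do not disturb the busbar offcut, the punch or the tin.

Things in the scene. Friction and masses are not known exactly. Their poses are not given: they have to be found in the camera images.
- pan (a joint): Travel in m of the sprung pan, a flat steel disc 160 mm across on top of a green dial spring scale (housing 170 x 180 mm, 55 mm high, with a sloping dial panel on one side, 80 mm deep): 0 empty, growing as it sinks, 12 mm per kg (full scale and capacity 1 kg), solid stop at 15 mm. It settles in under a second. The dial's red pointer shows the load, a long mark each 250 g.
- pan_centre (a point): Centre of the pan's top face, 78 mm above the bench when empty (it sinks with the pan). z up; its x axis points to the dial side of the scale.
- check_weight: 500 g brass check weight: an upright cylinder 38 mm across and 48 mm high with a short neck and a small knob (22 mm across) on top, 63 mm high in all. Origin at the centre of its underside, z up.
- stand: Low round stand of the check weight, aluminium with a black rubber top, 72 mm across, 12 mm high, fixed to the bench. Origin at the centre of its underside on the bench, z up. The weight starts upon it.
- tray_red: Open sheet-steel parts tray painted red: outside 60 mm (its x) by 150 mm (its y), 28 mm high, walls and floor 3 mm, 0.2 kg or a little more or less, loose. Origin at the centre of its underside, z up. It starts on a 3 mm thick black rubber mat beside the two other trays, 100 mm from centre to centre along their x; the order of the colours varies.
- tray_yellow: Open sheet-steel parts tray painted yellow: outside 60 mm (its x) by 150 mm (its y), 28 mm high, walls and floor 3 mm, 0.2 kg or a little more or less, loose. Origin at the centre of its underside, z up. It starts on a 3 mm thick black rubber mat beside the two other trays, 100 mm from centre to centre along their x; the order of the colours varies.
- tray_blue: Open sheet-steel parts tray painted blue: outside 60 mm (its x) by 150 mm (its y), 28 mm high, walls and floor 3 mm, 0.2 kg or a little more or less, loose. Origin at the centre of its underside, z up. It starts on a 3 mm thick black rubber mat beside the two other trays, 100 mm from centre to centre along their x; the order of the colours varies.
- red1: Red ribbed busbar insulator: an upright drum 30 mm across and 35 mm high with a brass threaded insert in its top, about 60 g. Origin at the centre of its underside, z along its axis. Always present.
- red1_mid (a point): Centre of the insulator red1, 17.5 mm up its axis.
- red2: Red ribbed busbar insulator: an upright drum 30 mm across and 35 mm high with a brass threaded insert in its top, about 60 g. Origin at the centre of its underside, z along its axis. May be absent (None from the start).
- red2_mid (a point): Centre of the insulator red2, 17.5 mm up its axis.
- red3: Red ribbed busbar insulator: an upright drum 30 mm across and 35 mm high with a brass threaded insert in its top, about 60 g. Origin at the centre of its underside, z along its axis. May be absent (None from the start).
- red3_mid (a point): Centre of the insulator red3, 17.5 mm up its axis.
- yellow1: Yellow ribbed busbar insulator: an upright drum 30 mm across and 35 mm high with a brass threaded insert in its top, about 60 g. Origin at the centre of its underside, z along its axis. May be absent (None from the start).
- yellow1_mid (a point): Centre of the insulator yellow1, 17.5 mm up its axis.
- yellow2: Yellow ribbed busbar insulator: an upright drum 30 mm across and 35 mm high with a brass threaded insert in its top, about 60 g. Origin at the centre of its underside, z along its axis. May be absent (None from the start).
- yellow2_mid (a point): Centre of the insulator yellow2, 17.5 mm up its axis.
- blue1: Blue ribbed busbar insulator: an upright drum 30 mm across and 35 mm high with a brass threaded insert in its top, about 60 g. Origin at the centre of its underside, z along its axis. May be absent (None from the start).
- blue1_mid (a point): Centre of the insulator blue1, 17.5 mm up its axis.
- blue2: Blue ribbed busbar insulator: an upright drum 30 mm across and 35 mm high with a brass threaded insert in its top, about 60 g. Origin at the centre of its underside, z along its axis. May be absent (None from the start).
- blue2_mid (a point): Centre of the insulator blue2, 17.5 mm up its axis.
- busbar: Bystander, not part of the job: drilled copper busbar offcut 40 x 180 x 10 mm lying on the bench. Origin at the centre of its underside.
- punch: Bystander, not part of the job: steel punch tool, upright, 40 mm across, 63 mm high. Origin at the centre of its underside.
- tin: Bystander, not part of the job: green tin box 94 x 134 x 58 mm. Origin at the centre of its underside.
Things that resemble listed ones, but are neither listed nor needed, are in the scene too. Leave any purple look-alike of the blue2 alone.

How it is judged:
By the outcome, as a careful person would: the job done as asked, in the order asked, and still so for the second after the job is handed in, with the robot touching nothing.
Of red2, red3, yellow1, yellow2, blue1, blue2 only 3 to 5 are there at a start; the rules pass over those that are not, and their reading is None.
At some moment in a run one of red1, red2, red3, yellow1, yellow2, blue1, blue2 may be knocked a few centimetres aside while the robot is not near it.
It also fails if it takes over 210 s, if anything falls off the work surface, if the arm or the gripper's body presses on something with over 40 N, if the wrist force passes 120 N, or if a joint passes its speed limit or range.

### The arm

A 6-joint arm with a two-finger parallel gripper is mounted at the origin on the work surface. World frame = base frame: x ahead of the robot, y to its left, z up, the work surface at z = 0. Lengths are in mm, angles in degrees, forces in N, time in s.
With the tool pointing down it reaches from about 350 to 850 mm from the base axis. Payload 8.1 kg.
Tool frame: the origin (TCP) lies midway between the tips of the shut fingers; the grasp point (between the pads) lies 19 mm behind it (hold_point_z is the distance from the TCP to the grasp point, in mm); z points along the fingers, y is the direction in which the jaws open and shut (so a half turn about z gives the same grasp; the last joint's range is limited). The gripper opens to 85 mm and grips with 20 to 120 N. Pads are 22 mm wide; open, the fingers measure 114 mm over their backs; the gripper's body (76 mm by 85 mm) begins 54 mm behind the grasp point. The pads swing forward as they close: fully open they stand 13 mm farther back than shut.
Start: joints at [-4.893, 7.471, 85.268, -0, 87.261, -4.893], TCP at [600.004, 0.022, 231.292] pointing down, gripper open.
Joint ranges: [-169.43, 169.43], [-51.17, 129.36], [1.28, 143.12], [-76.62, 256.62], [0, 156.53], [-152.29, 152.29]. Speed limits (degrees/s): [136.94, 136.94, 159.86, 180, 180, 180].

### API

Orientations are given as [roll, pitch, yaw] about the fixed x, y, z axes, in that order (R = Rz(yaw) Ry(pitch) Rx(roll)).
In Python, from bench import sense, snapshot, camera_params, hand_in, hold_point_z gives the robot as it stands.
- The arm moves only by the tool servo_tool, never from a script. Its argument "motion" is a list of rows, each a list of 7 numbers: the finger opening in mm, from 0 to 85.4, then the shift along the tool's x, y, z in mm, then the turn, a rotation vector about the tool's x, y, z in rad. A call has 1 to 10 rows; each row shifts and turns the pose as measured when the row begins, along the tool's axes as they then stand; what a row does not reach is not made up. A row lasts 1/10 s, in which the tool goes at most 50 mm and 8.59 degrees, less where a joint would pass 70% of its speed; a pose out of reach is approached as far as the arm can. A call with a gripper value outside its range is refused whole. The fingers move at their own pace and stop on an object; "force" is the grip in N (left out, the last holds). Time passes only in rows, so rows that do not move let the fingers close. It gives the time, the measured TCP pose, the force and the opening at its end, in the units of the state.
- sense(): the state, without advancing time (a new reading comes with each control period).
- snapshot(name): name is "scene" or "side" or "wrist"; returns the picture (400x640x3 uint8, blue, green, red); there is no depth.
- camera_params(name): a dict with "fx", "fy", "cx", "cy" (pixels), "R" (3x3) and "t" (3): a world point X has camera coordinates R X + t; the wrist camera has in their place "tool_from_camera" (4x4, takes a point from camera to tool coordinates, whose origin is the TCP and whose axes are the flange's). Camera axes: x right, y down, z forward; pixel columns grow to the right and rows downward; lengths in mm; the calibration is good to about 2 mm. A picture is of the moment at which its call begins: read the wrist's pose just before it. camera_params takes no time and is no camera call.
- hand_in(): hands the job in, once; it reports no verdict.
The state is a dict: "time": time; "joint_pos": joint angles; "qd": joint speeds; "joint_efforts": joint torques, N m; "tool_pos": TCP position; "tcp_rot": TCP orientation; "ft_force": force on the tool from outside, world axes, zero at the start; "wrist_torque": the same for the moment, N m; "finger_gap": finger opening in mm.
Only numpy, scipy, OpenCV 4.12 (cv2) and the standard library are available. Lean on these libraries where they do the work, as an engineer would, in place of code of your own. Each camera call takes 0.05 s, during which the arm holds its last target. There are 200 camera calls.

## Working session

There is one attempt and no reset: what is moved stays moved. The work goes in short steps, Python scripts to look and compute and a tool call to move; the robot and the scene stay as the last step left them, time stands still between calls to the robot, and variables do not carry over. Pictures are saved under pics/ and viewed, about 12 in all and at most 16, crops included, and the job is handed in when it is done.

Besides the shell and the picture viewer there is one more tool, called after "Call:" as name([rows], argument=value, ...), one row to a line, values as JSON. servo_tool: Moves the arm, as the interface text tells. Its arguments: {"type":"object","properties":{"motion":{"type":"array"},"force":{"type":"number"}},"required":["motion"]}

```bash
ls; mkdir -p pics
python3 - <<'E'
from bench import *
import cv2,numpy as np
s=sense();print(s)
print(hold_point_z)
for n in("scene","side","wrist"):
    cv2.imwrite(f"pics/{n}0.png",snapshot(n)); print(n,camera_params(n))
E
```

```text
pics
{'time': 0.0, 'joint_pos': array([-4.89278886e+00,  7.51549763e+00,  8.53314479e+01,  1.86843513e-04,
        8.72617960e+01, -4.89294705e+00]), 'qd': array([-0.07484683,  0.06669866, -0.0513464 ,  0.03726496, -0.03313624,
        0.10372091]), 'joint_efforts': array([-1.90700346e-03, -5.69404185e+01, -5.00557995e+01, -2.19391650e-04,
        1.44415747e-02,  7.24149572e-05]), 'tool_pos': array([5.99431973e+02, 7.49948926e-02, 2.30219596e+02]), 'tcp_rot': array([-1.79891671e+02, -9.46095391e-03,  9.00001401e+01]), 'ft_force': array([ 0.617131  , -0.34951106,  0.02095679]), 'wrist_torque': array([ 0.00531991, -0.00744467, -0.02607306]), 'finger_gap': 85.43159253515915}
18.700000000000003
scene {'fx': 451.02735577180033, 'fy': 451.02735577180033, 'cx': 315.45367572483525, 'cy': 194.04059677451767, 'R': array([[ 0.03487084,  0.99920557,  0.01929384],
       [ 0.57911099, -0.0044686 , -0.81523646],
       [-0.8145026 ,  0.03960126, -0.57880675]]), 't': array([   6.81436369, -265.7731105 , 1777.11279197])}
side {'fx': 378.22297498943533, 'fy': 378.22297498943533, 'cx': 321.1197012205166, 'cy': 198.94960123191305, 'R': array([[ 0.82170873, -0.56987104, -0.00646293],
       [-0.43799223, -0.6242131 , -0.64693185],
       [ 0.36463348,  0.53442026, -0.76252044]]), 't': array([-478.15485899,  307.32652956,  649.80063383])}
wrist {'fx': 285.81497749509987, 'fy': 285.81497749509987, 'cx': 320.18669617298724, 'cy': 204.15533384527117, 'tool_from_camera': array([[ 8.67933340e-04, -9.64647529e-01, -2.63542012e-01,
         6.69847005e+01],
       [ 9.99999505e-01,  9.65246094e-04, -2.39769548e-04,
         5.90802657e-01],
       [ 4.85675999e-04, -2.63541673e-01,  9.64647889e-01,
        -1.42647088e+02],
       [ 0.00000000e+00,  0.00000000e+00,  0.00000000e+00,
         1.00000000e+00]])}
```

View pics/scene0.png

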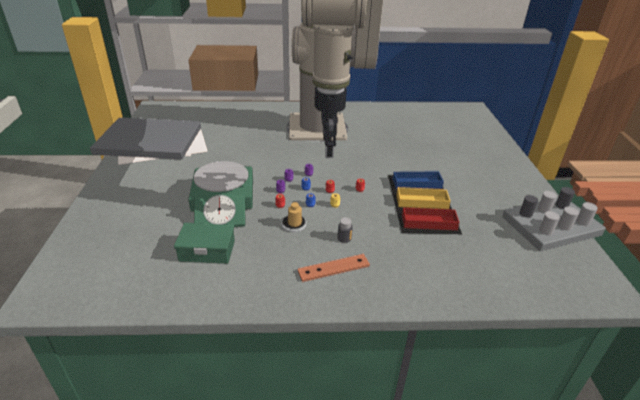

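View pics/side0.png

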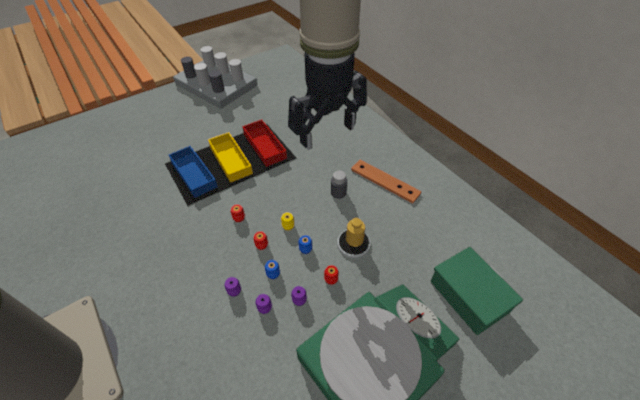

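View pics/wrist0.png

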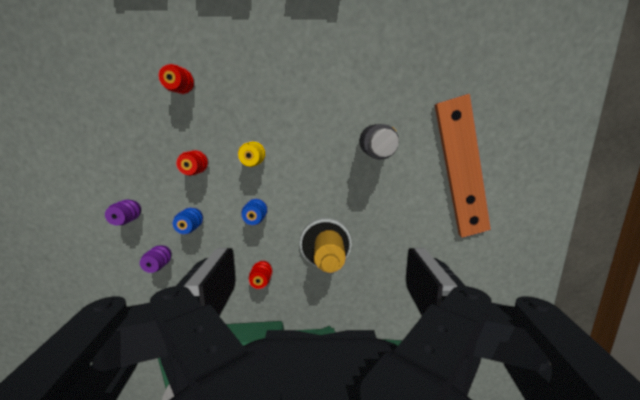

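```bash
cat > h.py <<'E'
from bench import *
import cv2,numpy as np
from scipy.spatial.transform import Rotation as Ro
def grab(n,save=None):
    s=sense(); im=snapshot(n); p=camera_params(n)
    if n=="wrist":
        T=np.eye(4);T[:3,:3]=Ro.from_euler('xyz',s['tcp_rot'],degrees=True).as_matrix();T[:3,3]=s['tool_pos']
        M=T@np.array(p['tool_from_camera']); R=M[:3,:3]; c=M[:3,3]
    else: R=np.array(p['R']).T; c=-R@np.array(p['t'])
    if save: cv2.imwrite(f"pics/{save}.png",im)
    return dict(im=im,R=R,c=c,p=p)
def cast(v,uv,z):
    p=v['p'];d=v['R']@np.array([(uv[0]-p['cx'])/p['fx'],(uv[1]-p['cy'])/p['fy'],1]);return v['c']+d*(z-v['c'][2])/d[2]
def proj(v,X):
    q=v['R'].T@(np.array(X,float)-v['c']);p=v['p'];return np.array([p['fx']*q[0]/q[2]+p['cx'],p['fy']*q[1]/q[2]+p['cy']])
H={'red':[(0,6),(174,180)],'orange':[(7,17)],'yellow':[(18,33)],'blue':[(100,125)],'purple':[(130,160)],'green':[(60,95)]}
def mask(v,col,s=110,val=45):
    h=cv2.cvtColor(v['im'],cv2.COLOR_BGR2HSV);m=0
    for a,b in H[col]: m=m|cv2.inRange(h,(a,s,val),(b,255,255))
    return m
def blobs(v,col,amin=25,**k):
    out=[]
    for c in cv2.findContours(mask(v,col,**k),cv2.RETR_EXTERNAL,cv2.CHAIN_APPROX_NONE)[0]:
        if cv2.contourArea(c)<amin: continue
        m=cv2.moments(cv2.convexHull(c)); out.append(((m['m10']/m['m00'],m['m01']/m['m00']),cv2.contourArea(c),c))
    return out
def report(v,cols=('red','yellow','blue','purple','orange'),z=17.5,**k):
    for col in cols:
        for uv,a,c in blobs(v,col,**k): print(col,np.round(uv),'A',a,'xy',np.round(cast(v,uv,z)[:2],1))
E
python3 - <<'E'
from h import *
for n in("wrist","scene","side"):
    v=grab(n); print(n,v['c'].round()); report(v)
    if n!='wrist':
        for col in('red','yellow','blue'):
            for uv,a,c in blobs(v,col,100):
                q=cv2.boxPoints(cv2.minAreaRect(c)); 
                if a>180: print(col,'tray',a,[cast(v,p,31)[:2].round().tolist() for p in q])
E
```

```text
wrist [600.  67. 373.]
red [260. 275.] A 491.0 xy [ 516.2 -131.4]
red [192. 162.] A 610.5 xy [440.   23.5]
red [176.  78.] A 772.0 xy [433.  119.9]
yellow [257. 280.] A 27.5 xy [ 512.5 -139.8]
yellow [329. 251.] A 1096.0 xy [611.5 -95.4]
yellow [182. 224.] A 34.5 xy [417.3 -57.9]
yellow [251. 215.] A 33.0 xy [509.5 -44.9]
yellow [186. 164.] A 49.0 xy [432.8  21.5]
yellow [251. 154.] A 542.0 xy [514.7  34.4]
yellow [169.  77.] A 61.0 xy [425.7 121.9]
blue [187. 220.] A 559.0 xy [425.2 -52.2]
blue [254. 211.] A 483.5 xy [513.1 -40.1]
purple [155. 259.] A 545.0 xy [ 374.7 -107.4]
purple [122. 212.] A 619.0 xy [342.2 -41. ]
orange [258. 280.] A 74.0 xy [ 512.9 -140.3]
orange [619. 275.] A 3271.5 xy [1012.7 -131. ]
orange [186. 164.] A 91.0 xy [432.8  21.2]
orange [463. 164.] A 4516.5 xy [776.7  21.3]
orange [169.  76.] A 123.0 xy [425.6 121.9]
scene [1601.  -78.  812.]
red [430. 219.] A 1047.0 xy [607.3 298.1]
red [280. 200.] A 95.5 xy [ 514.7 -130.9]
red [330. 186.] A 86.0 xy [440.4  22.8]
red [360. 185.] A 72.5 xy [434.3 117.8]
yellow [294. 215.] A 215.0 xy [587.1 -87.5]
yellow [335. 2
[... 2161 characters left out ...]

orange [81. 58.] A 16431.5 xy [ 299.6 1040.4]
red tray 202.0 [[513.0, -110.0], [534.0, -125.0], [509.0, -159.0], [489.0, -145.0]]
red tray 182.0 [[438.0, 43.0], [460.0, 27.0], [438.0, -12.0], [416.0, 3.0]]
red tray 1119.0 [[566.0, 369.0], [648.0, 394.0], [625.0, 200.0], [552.0, 184.0]]
yellow tray 410.5 [[620.0, -42.0], [652.0, -64.0], [606.0, -121.0], [576.0, -100.0]]
yellow tray 1239.0 [[471.0, 377.0], [549.0, 392.0], [525.0, 198.0], [456.0, 190.0]]
blue tray 202.0 [[422.0, -33.0], [445.0, -49.0], [424.0, -84.0], [402.0, -68.0]]
blue tray 185.0 [[509.0, -19.0], [532.0, -35.0], [507.0, -72.0], [485.0, -57.0]]
blue tray 1267.5 [[367.0, 378.0], [439.0, 399.0], [434.0, 209.0], [369.0, 196.0]]
```

Run:
```python
from h import *
v=grab('scene')
print('pan',cast(v,(221,177),78),'dial',cast(v,(219,209),50),'tin',cast(v,(205,242),58))
w=grab('wrist')
print('knob',cast(w,(330,261),63),'ring',cast(w,(326,245),12))
s=grab('side')
print('side pan',cast(s,(371,357),78),'dial',cast(s,(418,317),50),'knob',cast(s,(356,227),60),'ring',cast(s,(354,243),12))
```

```text
pan [ 479.67211635 -303.65649525   78.        ] dial [ 598.56528081 -295.97199184   50.        ] tin [ 744.70797526 -309.58348377   58.        ]
knob [612.09246585 -88.04188396  63.        ] ring [608.29075131 -89.56266304  12.        ]
side pan [ 462.58957615 -310.20884316   78.        ] dial [ 581.54934004 -299.40574731   50.        ] knob [608.03294069 -88.94263494  60.        ] ring [602.50758834 -94.00737019  12.        ]
```

Call:
servo_tool([
  [85, -50, 0, 0, 0, 0, 0],
  [85, -50, 0, 0, 0, 0, 0],
  [85, -50, -10, -10, 0, 0, 0],
  [85, -50, -10, -20, 0, 0, 0],
  [85, -50, -10, -20, 0, 0, 0],
  [85, -50, -10, -20, 0, 0, 0],
  [85, 0, 0, 0, 0, 0, 0],
  [85, 0, 0, 0, 0, 0, 0],
])

```text
time: 1.25
tool_pos: [562.3, -291.1, 295.4]
tcp_rot: [-179.9, -0.0, 90.2]
ft_force: [0.4, 0.2, -0.8]
finger_gap: 85.0
```

Run:
```python
from h import *
v=grab('wrist','w1');print(sense()['tool_pos'],proj(v,(475,-305,78)),proj(v,(608,-89,12)))
```

```text
[ 562.34521251 -291.02475579  295.63103247] [252.28472637 190.83299651] [355.68585828  19.81720239]
```

View pics/w1.png

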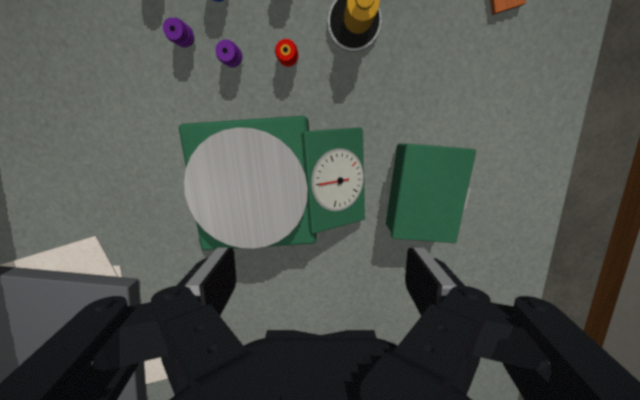

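```bash
cat >> h.py <<'E'
def pan(v,z=78,guess=(475,-305)):
    g=cv2.cvtColor(v['im'],cv2.COLOR_BGR2HSV); m=cv2.inRange(g,(0,0,95),(180,60,255))
    m=cv2.morphologyEx(m,cv2.MORPH_OPEN,np.ones((5,5)))
    u=tuple(int(i) for i in proj(v,(*guess,z)))
    for c in cv2.findContours(m,cv2.RETR_EXTERNAL,cv2.CHAIN_APPROX_NONE)[0]:
        if cv2.pointPolygonTest(c,u,False)>0:
            e=cv2.fitEllipse(cv2.convexHull(c)); return e,cast(v,e[0],z)
E
python3 - <<'E'
from h import *
v=grab('wrist');print(pan(v))
d=cast(v,(340,180),50);print('dial',d)
print('pan by hand',cast(v,(246,188),78), [cast(v,p,78)[:2].round() for p in((184,188),(308,188),(246,127),(246,249))])
print('ring', cast(v,(355,21),12), 'knob top',cast(v,(365,2),63))
report(v,z=17.5)
E
```

```text
(((303.3197021484375, 120.75558471679688), (474.51788330078125, 652.131103515625), 88.09949493408203), array([ 541.75264282, -218.00322773,   78.        ]))
dial [ 589.82651093 -295.54839535   50.        ]
pan by hand [ 467.12462114 -301.53778233   78.        ] [array([ 387., -302.]), array([ 547., -301.]), array([ 472., -226.]), array([ 462., -387.])]
ring [607.14009133 -90.53378127  12.        ] knob top [612.51296717 -87.3362526   63.        ]
red [286.  51.] A 477.0 xy [ 516.4 -128.5]
yellow [285.  49.] A 39.5 xy [ 514.7 -125.3]
yellow [360.  14.] A 873.0 xy [612.5 -84.2]
purple [228.  52.] A 481.5 xy [ 439.1 -129.8]
purple [178.  31.] A 581.5 xy [ 374.8 -105. ]
orange [616. 255.] A 3649.5 xy [1037.  -421.2]
orange [285.  49.] A 90.0 xy [ 514.8 -125.2]
orange [504.   5.] A 275.0 xy [796.7 -73. ]
```

```bash
cat >> h.py <<'E'
def circ(v,m,z,roi):
    n=np.zeros_like(m);x0,y0,x1,y1=roi;n[y0:y1,x0:x1]=m[y0:y1,x0:x1]
    n=cv2.morphologyEx(n,cv2.MORPH_OPEN,np.ones((3,3)))
    c=max(cv2.findContours(n,cv2.RETR_EXTERNAL,cv2.CHAIN_APPROX_NONE)[0],key=cv2.contourArea)
    P=np.array([cast(v,p[0],z)[:2] for p in cv2.convexHull(c)]);(a,r)=cv2.minEnclosingCircle(P.astype(np.float32))
    A=np.c_[2*P,np.ones(len(P))];s=np.linalg.lstsq(A,(P**2).sum(1),rcond=None)[0]
    return np.round(a,1),round(r,1),s[:2].round(1),round(float(np.sqrt(s[2]+s[0]**2+s[1]**2)),1)
E
python3 - <<'E'
from h import *
v=grab('wrist');g=cv2.cvtColor(v['im'],cv2.COLOR_BGR2HSV)
print(circ(v,cv2.inRange(g,(0,0,105),(180,50,255)),78,(178,122,312,254)))
E
```

```text
(array([ 448. , -322.5]), 105.6, array([ 449.8, -309.2]), 91.5)
```

Call:
servo_tool([
  [85, 50, 15, 10, 0, 0, 0],
  [85, 50, 15, 20, 0, 0, 0],
  [85, 50, 15, 20, 0, 0, 0],
  [85, 10, 2, 15, 0, 0, 0],
  [85, 0, 0, 0, 0, 0, 0],
  [85, 0, 0, 0, 0, 0, 0],
])

```text
time: 2.0
tool_pos: [605.0, -129.4, 229.4]
tcp_rot: [-179.7, -0.1, 90.9]
ft_force: [0.1, -0.8, 1.0]
finger_gap: 84.9
```

Run:
```python
from h import *
v=grab('wrist','w2');print(sense()['tool_pos'],proj(v,(608,-89,12)),proj(v,(608,-89,63)))
report(v,('yellow','orange'),z=36)
```

```text
[ 604.89216712 -129.77131244  229.21583543] [323.65928534 148.72467708] [323.94378403 152.27148366]
yellow [247. 183.] A 41.5 xy [ 517.1 -129.6]
yellow [327. 148.] A 1056.0 xy [611.2 -86.7]
yellow [164. 114.] A 52.0 xy [426.8 -51.8]
yellow [241. 104.] A 51.5 xy [514.2 -39.4]
yellow [168.  39.] A 71.0 xy [441.6  23.6]
yellow [242.  33.] A 814.5 xy [519.3  30.5]
orange [247. 183.] A 89.5 xy [ 517.2 -129.6]
orange [619. 275.] A 3257.0 xy [ 994.  -242.7]
orange [168.  40.] A 134.0 xy [441.5  23.6]
orange [477.  68.] A 5201.0 xy [770.9   1.3]
```

View pics/w2.png

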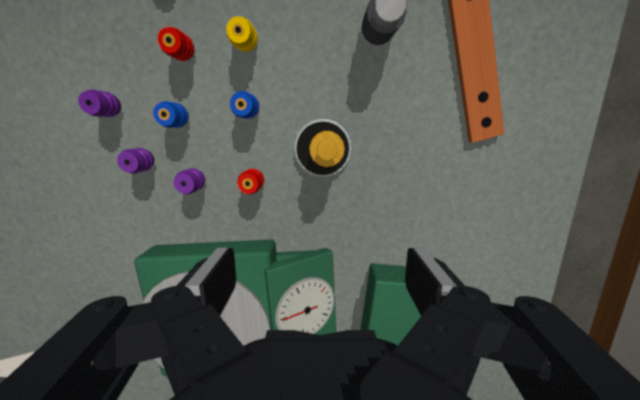

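```bash
cat >> h.py <<'E'
def to(x,y,z,yaw=90):
    s=sense();R=Ro.from_euler('xyz',s['tcp_rot'],degrees=True);T=Ro.from_euler('xyz',[180,0,yaw],degrees=True)
    print('at',s['tool_pos'].round(1),s['tcp_rot'].round(1),'t',s['time'],'shift',R.inv().apply(np.array([x,y,z])-s['tool_pos']).round(1),'rot',(R.inv()*T).as_rotvec().round(3),'F',s['ft_force'].round(1),'gap',round(s['finger_gap'],1))
E
python3 - <<'E'
from h import *
to(611.5,-87,26)
E
```

```text
at [ 604.9 -129.8  229.2] [-1.797e+02 -1.000e-01  9.090e+01] t 2.05 shift [ 42.2   8.4 203.3] rot [-0.006 -0.002  0.015] F [-0.5 -0.5  0.2] gap 84.9
```

Call:
servo_tool([
  [70, 42, 8, 20, -0.006, -0.002, 0.015],
  [70, 0, 0, 45, 0, 0, 0],
  [70, 0, 0, 40, 0, 0, 0],
  [70, 0, 0, 0, 0, 0, 0],
], force=40)

```text
time: 2.45
tool_pos: [616.2, -92.9, 128.7]
tcp_rot: [179.3, 0.2, 89.6]
ft_force: [-1.2, -0.3, -0.4]
finger_gap: 70.5
```

Run:
```python
from h import *
to(611.5,-87,26)
```

```text
at [616.2 -92.9 128.7] [179.3   0.2  89.6] t 2.45 shift [  6.3  -5.9 102.6] rot [ 0.012  0.004 -0.007] F [-1.2 -0.3 -0.4] gap 70.5
```

Call:
servo_tool([
  [70, 6, -6, 20, 0.012, 0.004, -0.007],
  [70, 0, 0, 20, 0, 0, 0],
  [70, 0, 0, 0, 0, 0, 0],
])

```text
time: 2.75
tool_pos: [612.8, -90.7, 93.2]
tcp_rot: [179.7, 0.1, 89.8]
ft_force: [-0.2, 0.6, -0.3]
finger_gap: 69.9
```

Run:
```python
from h import *
to(611.5,-87,26)
```

```text
at [612.8 -90.7  93.2] [1.797e+02 1.000e-01 8.980e+01] t 2.75 shift [ 3.8 -1.6 67.2] rot [ 0.005  0.002 -0.003] F [-0.2  0.6 -0.3] gap 69.9
```

Call:
servo_tool([
  [70, 4, -2, 20, 0.005, 0.002, -0.003],
  [70, 0, 0, 20, 0, 0, 0],
  [70, 0, 0, 20, 0, 0, 0],
  [70, 0, 0, 5, 0, 0, 0],
  [70, 0, 0, 0, 0, 0, 0],
])

```text
time: 3.25
tool_pos: [615.8, -89.1, 33.0]
tcp_rot: [179.5, 0.1, 89.9]
ft_force: [-0.0, -0.4, -0.2]
finger_gap: 70.0
```

Run:
```python
from h import *
to(611.5,-87,26)
```

```text
at [615.8 -89.1  33. ] [1.795e+02 1.000e-01 8.990e+01] t 3.25 shift [ 2.1 -4.4  7. ] rot [ 0.01   0.002 -0.002] F [-0.  -0.4 -0.2] gap 70.0
```

Call:
servo_tool([
  [70, 2, -4, 5, 0.01, 0.002, -0.002],
  [70, 0, 0, 1, 0, 0, 0],
  [60, 0, 0, 0, 0, 0, 0],
])

```text
time: 3.55
tool_pos: [613.4, -87.4, 29.6]
tcp_rot: [179.9, 0.0, 90.0]
ft_force: [-0.8, -1.2, -0.3]
finger_gap: 60.2
```

Run:
```python
from h import *
to(611.5,-87,26)
v=grab('wrist','w3')
```

```text
at [613.4 -87.4  29.6] [179.9   0.   90. ] t 3.55 shift [ 0.4 -1.9  3.6] rot [0.002 0.    0.   ] F [-0.8 -1.2 -0.3] gap 60.2
```

View pics/w3.png

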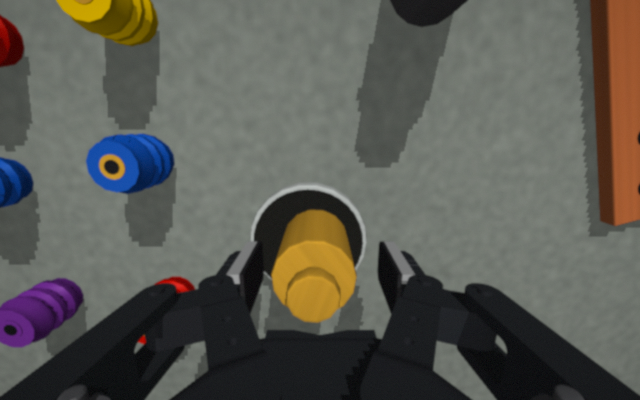

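Call:
servo_tool([
  [60, 0, -2, 3, 0, 0, 0],
  [30, 0, 0, 0, 0, 0, 0],
  [30, 0, 0, 0, 0, 0, 0],
  [30, 0, 0, 0, 0, 0, 0],
  [30, 0, 0, 0, 0, 0, 0],
], force=50)

```text
time: 4.1
tool_pos: [611.9, -87.6, 27.9]
tcp_rot: [179.8, 0.0, 90.0]
ft_force: [-0.0, -0.0, 0.7]
finger_gap: 36.8
```

Run:
```python
from h import *
to(467,-305.5,180,95)
v=grab('wrist')
g=cv2.cvtColor(v['im'],cv2.COLOR_BGR2HSV)
print([ (u,a,cast(v,u,36)) for u,a,c in blobs(v,'yellow',1000)])
for uv in ((308,243),(250,243),(366,243),(308,186)): print(cast(v,uv,12).round(1))
```

```text
at [611.9 -87.6  27.9] [179.8   0.   90. ] t 4.1 shift [-218.  -144.4 -152.5] rot [ 0.004  0.001 -0.087] F [-0.  -0.   0.7] gap 36.8
[((319.9709857790692, 267.45513582529827), 7445.0, array([612.3692362 , -91.46834835,  36.        ])), ((115.92621472522808, 18.13271801400382), 3078.0, array([527.93247368,  22.33787413,  36.        ]))]
[605.3 -88.   12. ]
[570.7 -88.   12. ]
[639.9 -88.   12. ]
[605.6 -53.3  12. ]
```

Call:
servo_tool([
  [30, 0, 0, -15, 0, 0, 0],
  [30, 0, 0, -40, 0, 0, 0],
  [30, 0, 0, -40, 0, 0, 0],
  [30, -20, -15, -30, 0, 0, 0],
  [30, -40, -25, -20, 0, 0, 0],
  [30, -40, -25, 0, 0, 0, 0],
  [30, -40, -25, 0, 0, 0, 0],
  [30, -40, -25, 0, 0, 0, 0],
  [30, -20, -15, 0, 0, 0, 0],
  [30, 0, 0, 0, 0, 0, 0],
])

```text
time: 5.15
tool_pos: [473.6, -292.0, 181.7]
tcp_rot: [-179.8, 0.1, 90.3]
ft_force: [0.1, 0.1, -5.7]
finger_gap: 36.7
```

Run:
```python
from h import *
to(467,-305.5,110,90)
v=grab('wrist','w4')
```

```text
at [ 473.6 -292.   181.7] [-1.798e+02  1.000e-01  9.030e+01] t 5.15 shift [-13.3  -6.5  71.8] rot [-0.003  0.002  0.005] F [ 0.1  0.1 -5.7] gap 36.7
```

View pics/w4.png

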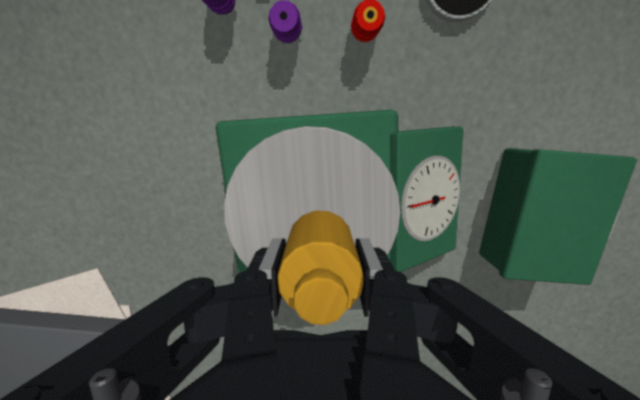

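Run:
```python
from h import *
v=grab('wrist')
l,r,t=[cast(v,p,78) for p in((225,211),(400,211),(311,127))]
print(l,r,t,'centre',(l+r)[0]/2,t[1]-80)
g=cv2.cvtColor(v['im'],cv2.COLOR_BGR2HSV)
# robust arc fit: boundary pan/green transitions on upper half
gr=mask(v,'green',60,30)
P=[]
for th in np.radians(np.r_[20:160:4]):
    for rr in np.arange(60,100,.5):
        X=(467+rr*np.cos(th),-305+rr*np.sin(th),78);u=proj(v,X).round().astype(int)
        if gr[u[1],u[0]]: P.append(X[:2]);break
P=np.array(P)
from scipy.optimize import least_squares
f=least_squares(lambda q:np.hypot(*(P-q[:2]).T)-80,[467,-305],loss='soft_l1');print(f.x,len(P),f.cost)
to(467,-305.5,110)
```

```text
[ 389.0858066  -298.43301175   78.        ] [ 546.54912444 -297.29096462   78.        ] [ 466.69489701 -224.90090402   78.        ] centre 467.81746551607364 -304.9009040228061
[ 466.13814829 -304.49686645] 35 1.2725668071593512
at [ 475.4 -289.8  181.6] [-179.9    0.    90.4] t 5.25 shift [-15.6  -8.4  71.6] rot [-0.002  0.001  0.007] F [ 0.1 -0.5 -5.1] gap 36.7
```

Call:
servo_tool([
  [30, -15, -8, 20, -0.002, 0.001, 0.007],
  [30, 0, 0, 20, 0, 0, 0],
  [30, 0, 0, 20, 0, 0, 0],
  [30, 0, 0, 0, 0, 0, 0],
  [30, 0, 0, 0, 0, 0, 0],
])

```text
time: 5.75
tool_pos: [471.2, -299.9, 121.9]
tcp_rot: [179.9, -0.1, 90.3]
ft_force: [-0.0, -0.5, -4.4]
finger_gap: 36.7
```

Run:
```python
from h import *
to(467,-305.5,97)
```

```text
at [ 471.2 -299.9  121.9] [ 1.799e+02 -1.000e-01  9.030e+01] t 5.75 shift [-5.6 -4.3 24.9] rot [ 0.002 -0.002  0.006] F [-0.  -0.5 -4.4] gap 36.7
```

Call:
servo_tool([
  [30, -6, -4, 10, 0.002, -0.002, 0.006],
  [30, 0, 0, 7, 0, 0, 0],
  [30, -1, -1, 4, 0, 0, 0],
  [30, 0, 0, 0, 0, 0, 0],
  [30, 0, 0, 0, 0, 0, 0],
])

```text
time: 6.25
tool_pos: [468.2, -307.3, 102.3]
tcp_rot: [179.8, 0.1, 90.1]
ft_force: [-0.1, 0.1, -4.7]
finger_gap: 36.9
```

Run:
```python
from h import *
to(467,-305.5,94)
```

```text
at [ 468.2 -307.3  102.3] [1.798e+02 1.000e-01 9.010e+01] t 6.25 shift [ 1.8 -1.2  8.3] rot [0.003 0.002 0.002] F [-0.1  0.1 -4.7] gap 36.9
```

Call:
servo_tool([
  [30, 2, -1, 4, 0.003, 0.002, 0],
  [30, 0, 0, 3, 0, 0, 0],
  [30, 0, 0, 2, 0, 0, 0],
  [30, 0, 0, 0, 0, 0, 0],
])

```text
time: 6.65
tool_pos: [467.5, -305.5, 93.4]
tcp_rot: [179.9, 0.1, 90.1]
ft_force: [-0.1, -0.3, -3.2]
finger_gap: 37.0
```

Call:
servo_tool([
  [30, 0, 0, 2, 0, 0, 0],
  [30, 0, 0, 0, 0, 0, 0],
])

```text
time: 6.85
tool_pos: [467.7, -305.7, 91.7]
tcp_rot: [179.9, 0.1, 90.1]
ft_force: [-0.7, 0.7, -3.7]
finger_gap: 36.7
```

Run:
```python
from h import *
to(467,-305.5,90)
```

```text
at [ 467.7 -305.7   91.7] [1.799e+02 1.000e-01 9.010e+01] t 6.85 shift [ 0.2 -0.7  1.7] rot [0.002 0.001 0.001] F [-0.7  0.7 -3.7] gap 36.7
```

Call:
servo_tool([
  [30, 0, 0, 2, 0, 0, 0],
  [30, 0, 0, 1, 0, 0, 0],
  [30, 0, 0, 0, 0, 0, 0],
])

```text
time: 7.15
tool_pos: [467.9, -305.8, 89.3]
tcp_rot: [179.9, 0.1, 90.1]
ft_force: [-1.8, 1.1, -1.5]
finger_gap: 36.6
```

Run:
```python
from h import *
to(467,-305.5,90)
```

```text
at [ 467.9 -305.8   89.3] [1.799e+02 1.000e-01 9.010e+01] t 7.15 shift [ 0.3 -0.9 -0.7] rot [0.002 0.002 0.001] F [-1.8  1.1 -1.5] gap 36.6
```

Call:
servo_tool([
  [60, 0, 0, 0, 0, 0, 0],
  [60, 0, 0, 0, 0, 0, 0],
  [60, 0, 0, 0, 0, 0, 0],
  [60, 0, 0, 0, 0, 0, 0],
  [60, 0, 0, 0, 0, 0, 0],
  [60, 0, 0, 0, 0, 0, 0],
  [60, 0, 0, 0, 0, 0, 0],
  [60, 0, 0, 0, 0, 0, 0],
  [60, 0, 0, 0, 0, 0, 0],
  [60, 0, 0, 0, 0, 0, 0],
])

```text
time: 8.15
tool_pos: [469.8, -307.3, 91.5]
tcp_rot: [179.6, 0.3, 90.1]
ft_force: [0.3, -0.1, -0.7]
finger_gap: 59.9
```

Call:
servo_tool([
  [60, 0, 0, 0, 0, 0, 0],
  [60, 0, 0, 0, 0, 0, 0],
  [60, 0, 0, 0, 0, 0, 0],
  [60, 0, 0, 0, 0, 0, 0],
  [60, 0, 0, 0, 0, 0, 0],
])

```text
time: 8.65
tool_pos: [469.7, -307.3, 91.4]
tcp_rot: [179.7, 0.3, 90.1]
ft_force: [0.2, -0.2, -0.4]
finger_gap: 59.9
```

Run:
```python
from h import *
to(467,-305.5,90)
a=grab('scene');b=grab('wrist')
cv2.imwrite('pics/c1.png',np.hstack([cv2.resize(a['im'][140:270,150:280],(400,400),interpolation=cv2.INTER_CUBIC),b['im'][:, 150:550]]))
```

```text
at [ 469.7 -307.3   91.4] [179.7   0.3  90.1] t 8.65 shift [ 1.8 -2.7  1.4] rot [0.006 0.005 0.001] F [ 0.2 -0.2 -0.4] gap 59.9
```

View pics/c1.png

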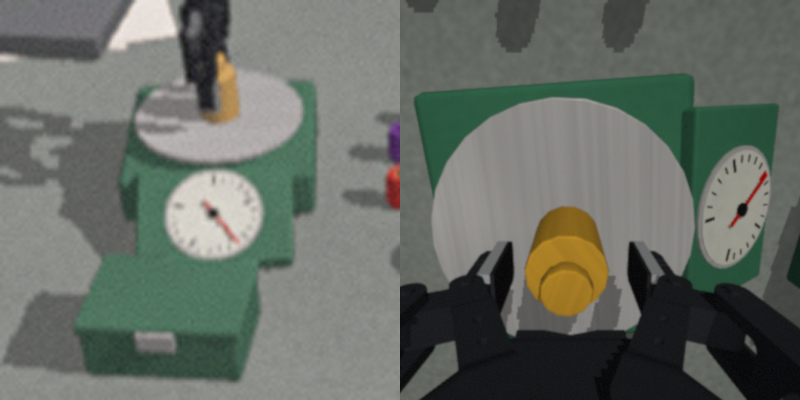

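Call:
servo_tool([
  [60, 2, -2, 2, 0.006, 0.005, 0],
  [30, 0, 0, 0, 0, 0, 0],
  [30, 0, 0, 0, 0, 0, 0],
  [30, 0, 0, 0, 0, 0, 0],
  [30, 0, 0, 0, 0, 0, 0],
])

```text
time: 9.25
tool_pos: [467.7, -305.2, 89.3]
tcp_rot: [-180.0, -0.0, 90.1]
ft_force: [-0.2, 0.3, -0.5]
finger_gap: 36.8
```

Run:
```python
from h import *
to(607,-89.5,91)
```

```text
at [ 467.7 -305.2   89.3] [-180.    -0.    90.1] t 9.25 shift [215.5 139.6  -1.6] rot [-0.    -0.     0.001] F [-0.2  0.3 -0.5] gap 36.8
```

Call:
servo_tool([
  [30, 0, 0, -15, 0, 0, 0],
  [30, 0, 0, -30, 0, 0, 0],
  [30, 0, 0, -30, 0, 0, 0],
  [30, 40, 25, 0, 0, 0, 0],
  [30, 40, 25, 0, 0, 0, 0],
  [30, 40, 25, 0, 0, 0, 0],
  [30, 40, 25, 0, 0, 0, 0],
  [30, 40, 25, 0, 0, 0, 0],
  [30, 15, 10, 0, 0, 0, 0],
  [30, 0, 0, 0, 0, 0, 0],
])

```text
time: 10.25
tool_pos: [603.2, -81.6, 170.3]
tcp_rot: [-179.6, -0.3, 89.8]
ft_force: [0.5, -0.5, -5.7]
finger_gap: 37.1
```

Run:
```python
from h import *
to(607,-89.5,60)
```

```text
at [603.2 -81.6 170.3] [-179.6   -0.3   89.8] t 10.25 shift [ -8.4   4.6 110.2] rot [-0.007 -0.005 -0.004] F [ 0.5 -0.5 -5.7] gap 37.1
```

Call:
servo_tool([
  [30, -8, 5, 20, -0.007, -0.005, -0.004],
  [30, 0, 0, 25, 0, 0, 0],
  [30, 0, 0, 25, 0, 0, 0],
  [30, 0, 0, 15, 0, 0, 0],
  [30, 0, 0, 0, 0, 0, 0],
])

```text
time: 10.75
tool_pos: [606.7, -91.2, 84.8]
tcp_rot: [-179.9, 0.1, 90.1]
ft_force: [-0.6, 0.2, -5.4]
finger_gap: 36.9
```

Run:
```python
from h import *
to(607,-89.5,50)
```

```text
at [606.7 -91.2  84.8] [-1.799e+02  1.000e-01  9.010e+01] t 10.75 shift [ 1.7  0.3 34.8] rot [-0.001  0.001  0.001] F [-0.6  0.2 -5.4] gap 36.9
```

Call:
servo_tool([
  [30, 2, 0, 15, 0, 0, 0],
  [30, 0, 0, 15, 0, 0, 0],
  [30, 0, 0, 8, 0, 0, 0],
  [30, 0, 0, 0, 0, 0, 0],
  [30, 0, 0, 0, 0, 0, 0],
])

```text
time: 11.25
tool_pos: [607.8, -90.4, 46.5]
tcp_rot: [179.9, 0.1, 90.0]
ft_force: [0.2, 0.3, -4.2]
finger_gap: 36.9
```

Run:
```python
from h import *
to(607,-89.5,32)
v=grab('wrist','w5')
```

```text
at [607.8 -90.4  46.5] [1.799e+02 1.000e-01 9.000e+01] t 11.25 shift [ 0.9 -0.8 14.5] rot [0.001 0.002 0.   ] F [ 0.2  0.3 -4.2] gap 36.9
```

View pics/w5.png

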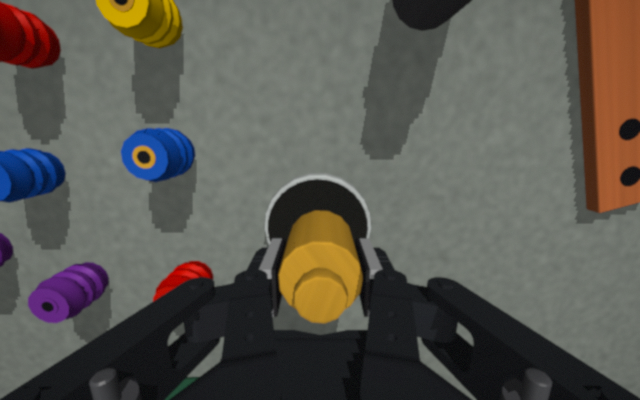

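Run:
```python
from h import *
v=grab('wrist')
print([cast(v,p,12).round(1)[:2].tolist() for p in((265,222),(371,222),(318,176))])
```

```text
[[572.2, -84.0], [641.5, -83.9], [606.9, -53.6]]
```

Call:
servo_tool([
  [30, 1, -1, 8, 0, 0, 0],
  [30, 0, 0, 4, 0, 0, 0],
  [30, 0, 0, 1, 0, 0, 0],
  [30, 0, 0, 0, 0, 0, 0],
])

```text
time: 11.75
tool_pos: [608.0, -89.4, 34.3]
tcp_rot: [179.8, 0.2, 90.0]
ft_force: [-0.2, 0.3, -4.3]
finger_gap: 36.5
```

Call:
servo_tool([
  [30, 0, 0, 1, 0, 0, 0],
  [30, 0, 0, 0, 0, 0, 0],
])

```text
time: 11.95
tool_pos: [608.1, -89.5, 33.4]
tcp_rot: [179.8, 0.2, 90.0]
ft_force: [-0.5, 0.2, -5.8]
finger_gap: 36.6
```

Call:
servo_tool([
  [30, 0, -1, 2, 0, 0.003, 0],
  [30, 0, 0, 1, 0, 0, 0],
  [30, 0, 0, 0, 0, 0, 0],
])

```text
time: 12.25
tool_pos: [607.3, -89.5, 30.5]
tcp_rot: [179.7, -0.0, 90.0]
ft_force: [-0.5, 0.6, -5.4]
finger_gap: 36.9
```

Call:
servo_tool([
  [30, 0, 0, 1, 0, 0, 0],
  [30, 0, 0, 0, 0, 0, 0],
])

```text
time: 12.45
tool_pos: [607.5, -89.7, 29.8]
tcp_rot: [179.7, -0.0, 90.0]
ft_force: [0.2, -1.0, -5.3]
finger_gap: 36.5
```

Call:
servo_tool([
  [30, 0, 0, 1, 0.004, 0, 0],
  [30, 0, 0, 1, 0, 0, 0],
  [30, 0, 0, 0, 0, 0, 0],
])

```text
time: 12.75
tool_pos: [607.8, -89.7, 29.9]
tcp_rot: [179.9, -0.0, 90.0]
ft_force: [-0.6, 1.0, -4.9]
finger_gap: 36.7
```

Run:
```python
from h import *
to(607,-89.5,28)
```

```text
at [607.8 -89.7  29.9] [179.9  -0.   90. ] t 12.75 shift [ 0.2 -0.8  1.9] rot [ 0.001 -0.     0.001] F [-0.6  1.  -4.9] gap 36.7
```

Call:
servo_tool([
  [30, 0, -1, 3, 0, 0, 0],
  [30, 0, 0, 0, 0, 0, 0],
])

```text
time: 12.95
tool_pos: [608.6, -89.9, 30.3]
tcp_rot: [179.8, 0.0, 90.0]
ft_force: [0.3, -0.2, -5.3]
finger_gap: 36.9
```

Run:
```python
from h import *
to(607,-89.5,28)
```

```text
at [608.6 -89.9  30.3] [179.8   0.   90. ] t 12.95 shift [ 0.4 -1.7  2.3] rot [0.004 0.    0.001] F [ 0.3 -0.2 -5.3] gap 36.9
```

Call:
servo_tool([
  [30, 0, -2, 4, 0.003, 0, 0],
  [30, 0, 0, 2, 0, 0, 0],
])

```text
time: 13.15
tool_pos: [609.0, -90.1, 29.6]
tcp_rot: [179.7, 0.1, 90.1]
ft_force: [-15.1, 3.4, 17.9]
finger_gap: 36.5
```

Run:
```python
from h import *
to(607,-89.5,28)
```

```text
at [609.  -90.1  29.6] [1.797e+02 1.000e-01 9.010e+01] t 13.15 shift [ 0.6 -2.   1.6] rot [0.005 0.001 0.001] F [-15.1   3.4  17.9] gap 36.5
```

Call:
servo_tool([
  [30, 0, -3, -4, 0.005, 0, 0],
  [30, 0, -2, 0, 0, 0, 0],
])

```text
time: 13.35
tool_pos: [604.0, -90.1, 33.7]
tcp_rot: [180.0, 0.1, 90.1]
ft_force: [0.5, 0.8, -5.0]
finger_gap: 36.8
```

Run:
```python
from h import *
to(607,-89.5,30)
```

```text
at [604.  -90.1  33.7] [1.80e+02 1.00e-01 9.01e+01] t 13.35 shift [0.6 3.  3.7] rot [0.001 0.001 0.001] F [ 0.5  0.8 -5. ] gap 36.8
```

Call:
servo_tool([
  [30, 1, 2, 3, 0, 0, 0],
  [30, 0, -1, 2, 0, 0, 0],
])

```text
time: 13.55
tool_pos: [606.0, -89.2, 29.6]
tcp_rot: [179.8, 0.1, 90.0]
ft_force: [-6.5, 4.0, 22.4]
finger_gap: 36.7
```

Run:
```python
from h import *
to(607,-89.5,30)
```

```text
at [606.  -89.2  29.6] [1.798e+02 1.000e-01 9.000e+01] t 13.55 shift [-0.3  1.  -0.4] rot [0.003 0.002 0.001] F [-6.5  4.  22.4] gap 36.7
```

Call:
servo_tool([
  [65, 0, 0, -1, 0, 0, 0],
  [65, 0, 0, 0, 0, 0, 0],
  [65, 0, 0, 0, 0, 0, 0],
  [65, 0, 0, -20, 0, 0, 0],
  [65, 0, 0, -40, 0, 0, 0],
  [65, 0, 0, -40, 0, 0, 0],
  [65, 0, -30, -40, 0, 0, 0],
  [65, 0, -30, -20, 0, 0, 0],
  [65, 0, -20, 0, 0, 0, 0],
  [65, 0, 0, 0, 0, 0, 0],
])

```text
time: 14.55
tool_pos: [524.3, -89.1, 193.8]
tcp_rot: [179.9, 0.1, 90.1]
ft_force: [0.3, 0.2, -0.0]
finger_gap: 65.2
```

Run:
```python
from h import *
v=grab('wrist','w6')
report(v,('red','yellow','blue','purple'),amin=120)
print(circ(v,cv2.inRange(cv2.cvtColor(v['im'],cv2.COLOR_BGR2HSV),(0,0,0),(180,255,255)),12,(0,0,9,9)))
s=grab('scene')
report(s,('red','yellow','blue','purple'),amin=45)
to(513.5,-40,100)
to(404,303,100)
```

```text
red [313. 221.] A 582.5 xy [ 517.1 -130.6]
red [238.  79.] A 832.0 xy [440.7  24.5]
yellow [397. 190.] A 1488.5 xy [613.5 -92.7]
yellow [311.  67.] A 802.0 xy [515.4  35.6]
blue [230. 153.] A 678.5 xy [425.7 -51.6]
blue [310. 142.] A 568.0 xy [514.  -39.6]
purple [247. 222.] A 578.5 xy [ 439.4 -131.6]
purple [190. 202.] A 665.5 xy [ 375.1 -106.8]
purple [153. 143.] A 808.5 xy [342.5 -40.4]
(array([213.4,  92.9]), 6.0, array([213.4,  92.9]), 5.3)
red [430. 219.] A 1054.0 xy [607.1 297.8]
red [280. 200.] A 94.0 xy [ 515.7 -130.8]
red [330. 186.] A 86.0 xy [440.4  22.8]
red [360. 185.] A 84.0 xy [434.3 117.8]
yellow [294. 214.] A 213.0 xy [582.2 -90. ]
yellow [335. 200.] A 91.5 xy [514.4  32.8]
yellow [422. 198.] A 912.0 xy [505.7 299.4]
yellow [566. 100.] A 5087.5 xy [-230.8 1114.4]
yellow [93. 72.] A 3836.5 xy [ -535.3 -1055.4]
yellow [226.   8.] A 560.5 xy [-1823.8  -587.4]
blue [310. 200.] A 68.5 xy [515.5 -41.3]
blue [306. 184.] A 60.0 xy [426.3 -52.3]
blue [417. 180.] A 624.0 xy [405.8 305.8]
blue [468.  73.] A 14303.0 xy [-551.3  774.8]
purple [280. 186.] A 69.5 xy [ 437.3 -131.7]
purple [289. 175.] A 61.0 xy [ 375.4 -107.3]
purple [309. 169.] A 54.0 xy [342.8 -41.7]
at [525.9 -89.1 193.5] [1.798e+02 1.000e-01 9.010e+01] t 14.65 shift [ 49.3 -12.6  93.3] rot [0.003 0.002 0.001] F [ 0.4 -0.8 -0. ] gap 65.2
at [525.9 -89.1 193.5] [1.798e+02 1.000e-01 9.010e+01] t 14.65 shift [ 392.4 -121.8   92.4] rot [0.003 0.002 0.001] F [ 0.4 -0.8 -0. ] gap 65.2
```

View pics/w6.png

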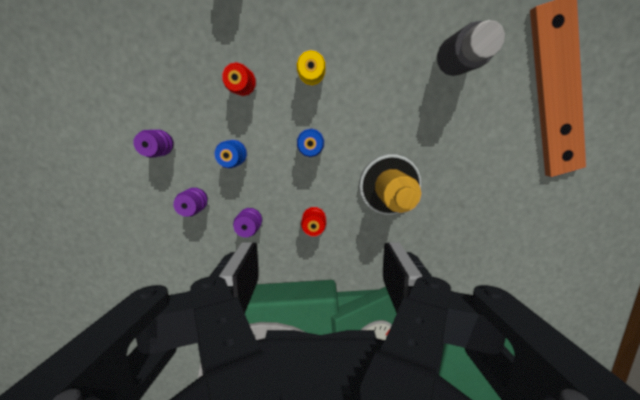

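Call:
servo_tool([
  [60, 0, 0, 0, 0, 0, 0.149],
  [60, 0, 0, 0, 0, 0, 0.149],
  [60, 0, 0, 0, 0, 0, 0.149],
  [60, 0, 0, 0, 0, 0, 0.149],
  [60, 0, 0, 0, 0, 0, 0.149],
  [60, 0, 0, 0, 0, 0, 0.149],
  [60, 0, 0, 0, 0, 0, 0.149],
  [60, 0, 0, 0, 0, 0, 0.149],
  [60, 0, 0, 0, 0, 0, 0.149],
  [60, 0, 0, 0, 0, 0, 0.149],
])

```text
time: 15.65
tool_pos: [531.2, -88.0, 182.4]
tcp_rot: [-179.8, 0.5, 3.9]
ft_force: [-0.2, 0.9, -0.1]
finger_gap: 60.2
```

Run:
```python
from h import *
to(513.5,-40,110,0);print(sense()['joint_pos'].round())
```

```text
at [531.2 -88.  182.4] [-179.8    0.5    3.9] t 15.65 shift [-13.8 -48.9  72.7] rot [-0.003  0.009  0.067] F [-0.2  0.9 -0.1] gap 60.2
[-15.   0.  98.   0.  82.  71.]
```

Call:
servo_tool([
  [60, -7, -25, 10, -0.003, 0.009, 0.067],
  [60, -7, -25, 20, 0, 0, 0],
  [60, 0, 0, 25, 0, 0, 0],
  [60, 0, 0, 15, 0, 0, 0],
])

```text
time: 16.05
tool_pos: [519.5, -37.0, 109.3]
tcp_rot: [180.0, -0.1, -0.6]
ft_force: [-1.8, -0.4, 0.2]
finger_gap: 60.1
```

Run:
```python
from h import *
to(514,-40,55,0)
```

```text
at [519.5 -37.  109.3] [ 1.8e+02 -1.0e-01 -6.0e-01] t 16.05 shift [-5.5  3.1 54.3] rot [ 0.    -0.002 -0.01 ] F [-1.8 -0.4  0.2] gap 60.1
```

Call:
servo_tool([
  [60, -6, 3, 20, 0, -0.002, -0.01],
  [60, -2, 0, 25, 0, 0, 0],
  [60, -2, 0, 22, 0, 0, 0],
])

```text
time: 16.35
tool_pos: [511.2, -38.9, 37.7]
tcp_rot: [-180.0, 0.1, 0.1]
ft_force: [0.1, -0.7, 0.1]
finger_gap: 59.8
```

Run:
```python
from h import *
to(514,-40,12,0)
```

```text
at [511.2 -38.9  37.7] [-1.8e+02  1.0e-01  1.0e-01] t 16.35 shift [ 2.9  1.2 25.7] rot [-0.001  0.001  0.002] F [ 0.1 -0.7  0.1] gap 59.8
```

Call:
servo_tool([
  [60, 2, 1, 13, 0, 0, 0],
  [60, 0, 0, 13, 0, 0, 0],
  [25, 0, 0, 1, 0, 0, 0],
  [25, 0, 0, 0, 0, 0, 0],
  [25, 0, 0, 0, 0, 0, 0],
  [25, 0, 0, 0, 0, 0, 0],
], force=40)

```text
time: 16.95
tool_pos: [511.3, -38.6, 3.1]
tcp_rot: [-179.9, 0.6, 0.2]
ft_force: [-0.1, 0.2, -0.1]
finger_gap: 29.2
```

Call:
servo_tool([
  [25, 0, 0, -10, 0, 0, 0],
  [25, 0, 0, -40, 0, 0, 0],
  [25, 0, 0, -40, 0, 0, 0],
  [25, 0, -20, -40, 0, 0, 0],
  [25, -15, -45, -10, 0, 0, 0],
  [25, -15, -45, 0, 0, 0, 0],
  [25, -15, -45, 0, 0, 0, 0],
  [25, -15, -45, 0, 0, 0, 0],
  [25, -15, -30, 0, 0, 0, 0],
  [25, 0, 0, 0, 0, 0, 0],
])

```text
time: 17.95
tool_pos: [439.2, 198.7, 165.9]
tcp_rot: [-179.6, -0.6, -0.1]
ft_force: [0.7, 0.4, 0.3]
finger_gap: 29.0
```

Run:
```python
from h import *
to(404,303,100,0)
v=grab('wrist','w7')
```

```text
at [439.2 198.7 165.9] [-1.796e+02 -6.000e-01 -1.000e-01] t 17.95 shift [ -36.  -103.7   66.4] rot [-0.008 -0.01  -0.002] F [0.7 0.4 0.3] gap 29.0
```

View pics/w7.png

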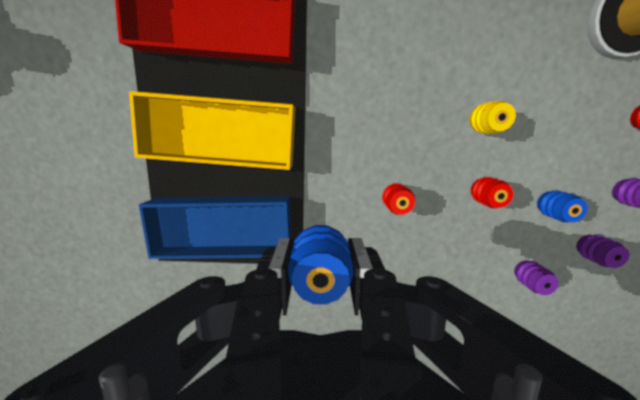

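Run:
```python
from h import *
v=grab('wrist')
for n,q in dict(y=[(130,92),(295,104),(291,170),(135,156)],b=[(141,205),(290,198),(288,257),(148,258)],r=[(117,40),(290,62)]).items():
    P=np.array([cast(v,p,31)[:2] for p in q]);print(n,P.round().tolist(),P.mean(0).round(1))
to(404,303,100,0)
```

```text
y [[539.0, 373.0], [528.0, 222.0], [467.0, 227.0], [481.0, 378.0]] [504. 300.]
b [[432.0, 380.0], [439.0, 229.0], [375.0, 233.0], [374.0, 382.0]] [405. 306.]
r [[582.0, 377.0], [564.0, 225.0]] [573.  301.3]
at [440.7 196.1 165.8] [-179.6   -0.6   -0.2] t 18.05 shift [ -37.9 -106.3   66.1] rot [-0.006 -0.011 -0.004] F [ 0.2  0.6 -0.8] gap 29.2
```

Call:
servo_tool([
  [25, -9, -37, 0, -0.006, -0.011, -0.004],
  [25, -9, -37, 0, 0, 0, 0],
  [25, -9, -37, 15, 0, 0, 0],
  [25, -9, -34, 20, 0, 0, 0],
  [25, -2, 0, 20, 0, 0, 0],
  [25, -2, 0, 20, 0, 0, 0],
  [25, -2, 0, 5, 0, 0, 0],
])

```text
time: 18.75
tool_pos: [408.3, 339.2, 89.4]
tcp_rot: [-179.9, -0.6, -0.8]
ft_force: [-0.4, 0.1, 0.1]
finger_gap: 29.4
```

Run:
```python
from h import *
to(406,341,40,-3)
```

```text
at [408.3 339.2  89.4] [-179.9   -0.6   -0.8] t 18.75 shift [-2.9 -1.7 49.4] rot [-0.002 -0.01   0.039] F [-0.4  0.1  0.1] gap 29.4
```

Call:
servo_tool([
  [25, -3, -2, 20, -0.002, -0.01, 0.039],
  [25, -2, 0, 20, 0, 0, 0],
  [25, -1, 0, 10, 0, 0, 0],
])

```text
time: 19.05
tool_pos: [406.7, 339.3, 41.2]
tcp_rot: [-179.9, -0.2, -3.3]
ft_force: [-0.4, 0.3, -0.3]
finger_gap: 29.0
```

Run:
```python
from h import *
to(406,341,12,-3)
v=grab('wrist','w8')
```

```text
at [406.7 339.3  41.2] [-179.9   -0.2   -3.3] t 19.05 shift [-0.9 -1.6 29.2] rot [-0.001 -0.004 -0.006] F [-0.4  0.3 -0.3] gap 29.0
```

View pics/w8.png

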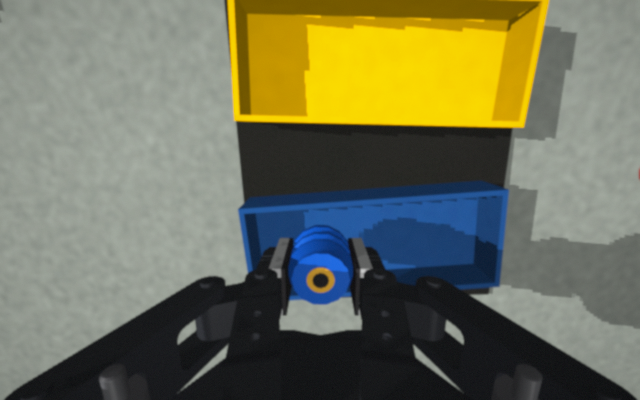

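Run:
```python
from h import *
v=grab('wrist')
for n,q in dict(b=[(240,207),(507,188),(498,288)],y=[(233,122),(526,125),(548,0)]).items():
    P=np.array([cast(v,p,31)[:2] for p in q]);d=P[0]-P[1];e=P[1]-P[2];print(n,P.round(1).tolist(),np.hypot(*d),np.degrees(np.arctan2(-d[0],d[1])),np.hypot(*e),np.degrees(np.arctan2(e[1],e[0])),'c',(P[0]+P[2])/2)
to(406,341,12,-3)
```

```text
b [[432.7, 382.0], [434.9, 236.1], [373.7, 234.6]] 145.9667266638071 0.8957723094853307 61.22043225826976 1.3987445605683242 c [403.19157606 308.30689769]
y [[477.7, 379.7], [467.6, 230.1], [523.1, 227.1]] 149.98055896769569 -3.8674784111912452 55.605654376584454 176.9923558694366 c [500.39305793 303.42761652]
at [406.3 339.2  41.1] [-180.    -0.2   -3.3] t 19.15 shift [-0.4 -1.7 29.1] rot [-0.001 -0.003 -0.006] F [-0.1 -0.6 -0.2] gap 29.1
```

Call:
servo_tool([
  [25, -3, -1, 12, 0, -0.003, -0.04],
  [25, -1, 0, 12, 0, 0, 0],
  [25, -1, 0, 3, 0, 0, 0],
])

```text
time: 19.45
tool_pos: [405.0, 341.0, 17.5]
tcp_rot: [-179.8, -0.3, -1.1]
ft_force: [-0.6, 0.0, -1.4]
finger_gap: 29.1
```

Run:
```python
from h import *
to(404,341,10,0)
```

```text
at [405.  341.   17.5] [-179.8   -0.3   -1.1] t 19.45 shift [-1.1  0.1  7.5] rot [-0.004 -0.005 -0.02 ] F [-0.6  0.  -1.4] gap 29.1
```

Call:
servo_tool([
  [25, -1, 0, 6, -0.004, -0.005, -0.02],
  [40, 0, 0, 1, 0, 0, 0],
  [40, 0, 0, 0, 0, 0, 0],
  [40, 0, 0, -20, 0, 0, 0],
  [40, 0, 0, -45, 0, 0, 0],
  [40, 0, 0, -45, 0, 0, 0],
])

```text
time: 20.05
tool_pos: [400.4, 338.3, 117.3]
tcp_rot: [179.6, 0.6, -0.0]
ft_force: [1.6, 0.3, 0.5]
finger_gap: 40.1
```

Call:
servo_tool([
  [60, 0, 25, -10, 0, 0, 0],
  [60, 2, 50, 0, 0, 0, 0],
  [60, 2, 50, 0, 0, 0, 0],
  [60, 2, 50, 0, 0, 0, 0],
  [60, 2, 50, 0, 0, 0, 0],
  [60, 2, 50, 0, 0, 0, 0],
  [60, 2, 50, 0, 0, 0, 0],
  [60, 2, 30, 0, 0, 0, 0],
  [60, 0, 0, 0, 0, 0, 0],
])

```text
time: 20.95
tool_pos: [423.4, -19.1, 144.8]
tcp_rot: [-179.9, -1.1, 0.2]
ft_force: [-0.0, 1.2, -1.3]
finger_gap: 60.2
```

Run:
```python
from h import *
to(425.7,-52,45,0)
v=grab('wrist'); report(v,('red','yellow','blue'),amin=150)
s=grab('scene'); report(s,('red','blue'),amin=40)
```

```text
at [423.4 -19.1 144.8] [-179.9   -1.1    0.2] t 20.95 shift [ 0.3 33.  99.8] rot [-0.001 -0.019  0.004] F [-0.   1.2 -1.3] gap 60.2
red [176. 189.] A 1060.0 xy [434. 121.]
red [275. 182.] A 836.0 xy [440.9  24.5]
red [446.  98.] A 1231.5 xy [ 517.6 -130.9]
red [22. 19.] A 1574.5 xy [578.6 232.8]
yellow [260.  99.] A 1050.5 xy [515.8  35.5]
yellow [ 31. 119.] A 4485.5 xy [497.8 244.7]
yellow [403.   4.] A 275.0 xy [590.9 -86.4]
blue [ 32. 218.] A 3560.5 xy [403.2 266.9]
blue [354. 198.] A 808.5 xy [425.9 -51.8]
red [430. 219.] A 1049.0 xy [607.1 298. ]
red [280. 200.] A 94.0 xy [ 515.3 -130.9]
red [330. 186.] A 86.0 xy [440.4  22.8]
red [360. 185.] A 82.5 xy [434.7 117.7]
blue [306. 184.] A 62.0 xy [426.3 -52.2]
blue [417. 180.] A 627.5 xy [405.9 306.5]
blue [468.  73.] A 14368.0 xy [-552.4  774.1]
```

Drum 1 delivered (blue gone from the field). Next blue at (426,-52).

Call:
servo_tool([
  [60, 0, 33, 15, 0, -0.019, 0],
  [60, -1, 0, 25, 0, 0, 0],
  [60, -2, 0, 30, 0, 0, 0],
  [60, -2, 0, 25, 0, 0, 0],
  [60, -1, 0, 5, 0, 0, 0],
])

```text
time: 21.55
tool_pos: [421.4, -43.9, 44.8]
tcp_rot: [-179.8, -0.4, 0.7]
ft_force: [-0.8, 0.0, 0.1]
finger_gap: 60.3
```

Run:
```python
from h import *
to(426,-52,10,0)
```

```text
at [421.4 -43.9  44.8] [-179.8   -0.4    0.7] t 21.55 shift [ 4.3  8.3 34.8] rot [-0.003 -0.006  0.013] F [-0.8  0.   0.1] gap 60.3
```

Call:
servo_tool([
  [60, 4, 9, 3, -0.003, -0.006, 0.013],
  [60, 0, 0, 12, 0, 0, 0],
  [60, 0, 0, 15, 0, 0, 0],
  [25, 0, 0, 3, 0, 0, 0],
  [25, 0, 0, 0, 0, 0, 0],
  [25, 0, 0, 0, 0, 0, 0],
  [25, 0, 0, 0, 0, 0, 0],
])

```text
time: 22.25
tool_pos: [430.7, -51.7, 14.8]
tcp_rot: [179.9, -0.4, 0.1]
ft_force: [-0.3, -0.1, -0.7]
finger_gap: 28.6
```

Call:
servo_tool([
  [25, 0, 0, -10, 0, 0, 0],
  [25, 0, 0, -45, 0, 0, 0],
  [25, 0, 0, -45, 0, 0, 0],
  [25, -2, -50, -20, 0, 0, 0],
  [25, -2, -50, 0, 0, 0, 0],
  [25, -2, -50, 0, 0, 0, 0],
  [25, -2, -50, 0, 0, 0, 0],
  [25, -2, -50, 0, 0, 0, 0],
  [25, -2, -50, 0, 0, 0, 0],
  [25, 0, -15, 0, 0, 0, 0],
])

```text
time: 23.25
tool_pos: [421.7, 262.8, 151.9]
tcp_rot: [-179.8, -1.3, -0.5]
ft_force: [-0.2, -1.3, -0.4]
finger_gap: 28.4
```

Run:
```python
from h import *
to(403.5,272,45,1)
```

```text
at [421.7 262.8 151.9] [-179.8   -1.3   -0.5] t 23.25 shift [-20.8  -8.6 106.5] rot [-0.004 -0.024 -0.026] F [-0.2 -1.3 -0.4] gap 28.4
```

Call:
servo_tool([
  [25, -15, -8, 25, -0.004, -0.024, -0.026],
  [25, -2, 0, 30, 0, 0, 0],
  [25, -2, 0, 30, 0, 0, 0],
  [25, -2, 0, 15, 0, 0, 0],
])

```text
time: 23.65
tool_pos: [404.2, 278.3, 57.7]
tcp_rot: [-179.6, -0.6, 1.4]
ft_force: [-0.1, -0.2, -0.7]
finger_gap: 28.5
```

Run:
```python
from h import *
to(408,272,23,1)
```

```text
at [404.2 278.3  57.7] [-179.6   -0.6    1.4] t 23.65 shift [ 3.2  6.6 34.7] rot [-0.007 -0.011  0.007] F [-0.1 -0.2 -0.7] gap 28.5
```

Call:
servo_tool([
  [25, 4, 7, 5, -0.007, -0.011, 0.007],
  [25, 0, 0, 12, 0, 0, 0],
  [25, 0, 0, 12, 0, 0, 0],
  [25, 0, 0, 3, 0, 0, 0],
])

```text
time: 24.05
tool_pos: [409.5, 270.8, 25.7]
tcp_rot: [180.0, 0.0, 1.0]
ft_force: [-0.6, 0.4, -0.2]
finger_gap: 28.5
```

Run:
```python
from h import *
to(408,272,21,1)
```

```text
at [409.5 270.8  25.7] [180.   0.   1.] t 24.05 shift [-1.5 -1.2  4.7] rot [ 0.001  0.    -0.001] F [-0.6  0.4 -0.2] gap 28.5
```

Call:
servo_tool([
  [25, -2, -1, 4, 0, 0, 0],
  [40, 0, 0, 1, 0, 0, 0],
  [40, 0, 0, 0, 0, 0, 0],
  [40, 0, 0, -20, 0, 0, 0],
  [40, 0, 0, -45, 0, 0, 0],
  [40, 0, 0, -45, 0, 0, 0],
])

```text
time: 24.65
tool_pos: [403.3, 269.7, 127.5]
tcp_rot: [179.7, 0.6, 1.0]
ft_force: [0.7, 0.6, -0.8]
finger_gap: 39.7
```

Call:
servo_tool([
  [60, 18, 40, 0, 0, 0, 0],
  [60, 18, 45, 0, 0, 0, 0],
  [60, 18, 45, 0, 0, 0, 0],
  [60, 18, 45, 0, 0, 0, 0],
  [60, 18, 45, 0, 0, 0, 0],
  [60, 10, 15, 0, 0, 0, 0],
  [60, 0, 0, 0, 0, 0, 0],
])

```text
time: 25.35
tool_pos: [519.4, 32.5, 144.2]
tcp_rot: [-180.0, -0.9, 1.3]
ft_force: [-0.9, 0.6, -0.2]
finger_gap: 60.5
```

Run:
```python
from h import *
v=grab('wrist'); report(v,('red','yellow','blue'),amin=150)
to(515,35,45,0)
```

```text
red [327. 274.] A 838.0 xy [439.9  23.8]
red [488. 207.] A 1130.5 xy [ 516.5 -131.7]
red [ 59. 105.] A 8749.5 xy [601.  269.3]
yellow [318. 205.] A 828.0 xy [514.6  34.6]
yellow [ 65. 212.] A 9029.0 xy [500.6 283.3]
yellow [471. 106.] A 3071.5 xy [ 609.4 -100.5]
blue [ 62. 298.] A 7467.0 xy [405.3 305.7]
at [518.9  33.4 144.1] [-180.    -0.9    1.4] t 25.4 shift [-5.4 -1.6 99. ] rot [-0.001 -0.016  0.024] F [-0.4 -0.4 -0.1] gap 60.0
```

Call:
servo_tool([
  [60, -5, -2, 20, 0, -0.016, 0.024],
  [60, -1, 0, 25, 0, 0, 0],
  [60, -1, 0, 30, 0, 0, 0],
  [60, -1, 0, 25, 0, 0, 0],
])

```text
time: 25.8
tool_pos: [511.9, 40.4, 43.3]
tcp_rot: [-179.9, -0.3, -0.0]
ft_force: [-1.0, -1.0, -0.5]
finger_gap: 59.8
```

Run:
```python
from h import *
to(514.7,34.6,10,0)
```

```text
at [511.9  40.4  43.3] [-179.9   -0.3   -0. ] t 25.8 shift [ 2.6  5.9 33.3] rot [-0.002 -0.005 -0.   ] F [-1.  -1.  -0.5] gap 59.8
```

Call:
servo_tool([
  [60, 2, 6, 5, -0.002, -0.005, 0],
  [60, 0, 0, 12, 0, 0, 0],
  [60, 0, 0, 13, 0, 0, 0],
  [25, -1, 0, 3, 0, 0, 0],
  [25, 0, 0, 0, 0, 0, 0],
  [25, 0, 0, 0, 0, 0, 0],
  [25, 0, 0, 0, 0, 0, 0],
])

```text
time: 26.5
tool_pos: [508.7, 38.1, 5.0]
tcp_rot: [-180.0, 0.4, 0.2]
ft_force: [-0.0, 0.3, -0.7]
finger_gap: 29.2
```

Call:
servo_tool([
  [25, 0, 0, -10, 0, 0, 0],
  [25, 0, 0, -45, 0, 0, 0],
  [25, 0, 0, -45, 0, 0, 0],
  [25, -2, -45, -10, 0, 0, 0],
  [25, -2, -50, 0, 0, 0, 0],
  [25, -2, -50, 0, 0, 0, 0],
  [25, -2, -50, 0, 0, 0, 0],
  [25, -2, -50, 0, 0, 0, 0],
  [25, 0, -12, 0, 0, 0.01, 0.06],
])

```text
time: 27.4
tool_pos: [504.4, 298.4, 133.6]
tcp_rot: [-179.6, -1.0, -3.9]
ft_force: [-0.2, -0.1, -0.7]
finger_gap: 28.9
```

Run:
```python
from h import *
to(502,302,45,-4)
v=grab('wrist')
for c in('red','yellow'):
  for u,a,k in blobs(v,c,3000): print(c,a,[cast(v,p[0],31)[:2].round().tolist() for p in cv2.approxPolyDP(k,6,True)])
```

```text
at [504.4 298.4 133.6] [-179.6   -1.    -3.9] t 27.4 shift [-4.2 -2.8 88.6] rot [-0.007 -0.018  0.003] F [-0.2 -0.1 -0.7] gap 28.9
red 15209.5 [[639.0, 372.0], [580.0, 376.0], [569.0, 227.0], [627.0, 223.0]]
yellow 14859.0 [[540.0, 375.0], [480.0, 380.0], [476.0, 330.0], [443.0, 333.0], [422.0, 321.0], [417.0, 297.0], [429.0, 281.0], [445.0, 273.0], [473.0, 274.0], [468.0, 229.0], [526.0, 225.0], [532.0, 233.0]]
```

Call:
servo_tool([
  [25, -7, -3, 20, -0.007, -0.018, 0],
  [25, -2, 0, 30, 0, 0, 0],
  [25, -2, 0, 25, 0, 0, 0],
  [25, -1, 0, 10, 0, 0, 0],
])

```text
time: 27.85
tool_pos: [493.8, 302.8, 48.1]
tcp_rot: [-179.9, -0.2, -3.9]
ft_force: [-0.5, -0.5, 0.2]
finger_gap: 29.0
```

Run:
```python
from h import *
to(498,302,12,-4)
```

```text
at [493.8 302.8  48.1] [-179.9   -0.2   -3.9] t 27.85 shift [ 4.1  0.6 36.2] rot [-0.002 -0.003  0.001] F [-0.5 -0.5  0.2] gap 29.0
```

Call:
servo_tool([
  [25, 4, 0, 10, 0, 0, 0],
  [25, 0, 0, 12, 0, 0, 0],
  [25, 0, 0, 9, 0, 0, 0],
  [25, -1, 0, 2, 0, 0, 0],
])

```text
time: 28.25
tool_pos: [496.8, 300.1, 11.5]
tcp_rot: [-180.0, 0.0, -4.0]
ft_force: [0.6, -0.2, -0.8]
finger_gap: 28.8
```

Run:
```python
from h import *
to(498,302,12,-4)
```

```text
at [496.8 300.1  11.5] [-180.    0.   -4.] t 28.25 shift [ 1.1 -2.  -0.5] rot [-0.     0.    -0.001] F [ 0.6 -0.2 -0.8] gap 28.8
```

Call:
servo_tool([
  [45, 0, 0, 0, 0, 0, 0],
  [45, 0, 0, 0, 0, 0, 0],
  [45, 0, 0, -20, 0, 0, 0],
  [45, 0, 0, -45, 0, 0, 0],
  [45, 0, 0, -45, 0, 0, 0],
  [60, -16, 40, -15, 0, 0, -0.035],
  [60, -16, 45, 0, 0, 0, -0.035],
  [60, -16, 45, 0, 0, 0, 0],
  [60, -12, 45, 0, 0, 0, 0],
  [60, 0, 0, 0, 0, 0, 0],
])

```text
time: 29.25
tool_pos: [435.6, 124.2, 150.0]
tcp_rot: [-179.8, -1.0, 0.4]
ft_force: [0.1, 0.9, 0.3]
finger_gap: 60.0
```

Run:
```python
from h import *
v=grab('wrist'); report(v,('red','yellow'),amin=150)
s=grab('scene'); report(s,('red','yellow','blue'),amin=40)
to(434,120,45,0)
```

```text
red [326. 200.] A 771.5 xy [434.  119.5]
red [424. 194.] A 923.0 xy [441.   22.7]
red [600. 114.] A 1710.0 xy [ 517.6 -132.1]
red [119.  23.] A 8934.5 xy [588.7 299.5]
yellow [125. 125.] A 12929.5 xy [504.2 308.2]
yellow [581.  12.] A 1661.5 xy [600.6 -94.9]
red [430. 219.] A 1051.0 xy [607.5 298.2]
red [280. 200.] A 94.0 xy [ 515.7 -130.8]
red [330. 186.] A 85.0 xy [440.2  22.8]
red [360. 185.] A 82.5 xy [434.7 117.7]
yellow [294. 214.] A 207.5 xy [582.8 -90. ]
yellow [422. 198.] A 909.5 xy [505.7 299.4]
yellow [567.  99.] A 5090.0 xy [-233.2 1115.8]
yellow [93. 72.] A 3824.5 xy [ -538.3 -1056.8]
yellow [225.   8.] A 559.5 xy [-1822.9  -588.3]
blue [417. 180.] A 624.0 xy [405.9 306.2]
blue [347.  83.] A 625.0 xy [-416.4  155.3]
blue [485.  70.] A 12445.0 xy [-590.9  874.4]
blue [310.   9.] A 276.0 xy [-1811.2    18.9]
at [437.  127.5 150.5] [-179.7   -1.     0.5] t 29.35 shift [ -5.    8.  105.4] rot [-0.006 -0.018  0.009] F [ 0.2 -0.5 -0.1] gap 60.0
```

Yellow delivered. Next red C.

Call:
servo_tool([
  [60, -4, 6, 20, -0.006, -0.018, 0.009],
  [60, -1, 1, 30, 0, 0, 0],
  [60, -1, 1, 30, 0, 0, 0],
  [60, -1, 0, 25, 0, 0, 0],
])

```text
time: 29.75
tool_pos: [435.7, 123.6, 45.7]
tcp_rot: [-179.9, -0.6, 0.1]
ft_force: [0.6, 0.0, 0.1]
finger_gap: 60.1
```

Run:
```python
from h import *
to(434,119.5,10,0)
```

```text
at [435.7 123.6  45.7] [-1.799e+02 -6.000e-01  1.000e-01] t 29.75 shift [-2.1  4.1 35.6] rot [-0.002 -0.01   0.003] F [0.6 0.  0.1] gap 60.1
```

Call:
servo_tool([
  [60, -1, 4, 5, -0.002, -0.01, 0.003],
  [60, -1, 0, 12, 0, 0, 0],
  [60, -1, 0, 12, 0, 0, 0],
  [25, -1, 0, 3, 0, 0, 0],
  [25, 0, 0, 0, 0, 0, 0],
  [25, 0, 0, 0, 0, 0, 0],
  [25, 0, 0, 0, 0, 0, 0],
])

```text
time: 30.45
tool_pos: [429.3, 121.4, 8.3]
tcp_rot: [179.9, 0.5, 0.2]
ft_force: [-0.8, -0.8, -0.6]
finger_gap: 28.8
```

Call:
servo_tool([
  [25, 0, 0, -10, 0, 0, 0],
  [25, 0, 0, -45, 0, 0, 0],
  [25, 0, 0, -45, 0, 0, 0],
  [25, 28, -36, -10, 0, 0, 0],
  [25, 28, -36, 0, 0, 0, 0],
  [25, 28, -36, 0, 0, 0, 0],
  [25, 28, -36, 0, 0, 0, 0],
  [25, 28, -36, 0, 0, 0, 0.03],
  [25, 28, -36, 0, 0, 0, 0.04],
  [25, 0, 0, 0, 0, 0, 0],
])

```text
time: 31.45
tool_pos: [608.9, 346.0, 138.6]
tcp_rot: [-179.7, -0.6, -4.2]
ft_force: [-1.5, -0.4, -1.1]
finger_gap: 28.5
```

Run:
```python
from h import *
to(606.5,335,45,-4)
```

```text
at [608.9 346.  138.6] [-179.7   -0.6   -4.2] t 31.45 shift [-2.5 11.7 93.5] rot [-0.006 -0.01  -0.004] F [-1.5 -0.4 -1.1] gap 28.5
```

Call:
servo_tool([
  [25, -6, 11, 20, -0.006, -0.01, 0],
  [25, -2, 1, 30, 0, 0, 0],
  [25, -2, 1, 25, 0, 0, 0],
  [25, -1, 0, 15, 0, 0, 0],
])

```text
time: 31.85
tool_pos: [597.1, 331.1, 48.9]
tcp_rot: [-180.0, -0.2, -4.2]
ft_force: [-0.2, 0.8, -1.1]
finger_gap: 28.6
```

Run:
```python
from h import *
to(602,335,15,-4)
```

```text
at [597.1 331.1  48.9] [-180.    -0.2   -4.2] t 31.85 shift [ 4.4 -4.2 33.9] rot [-0.001 -0.004 -0.003] F [-0.2  0.8 -1.1] gap 28.6
```

Call:
servo_tool([
  [25, 5, -4, 5, 0, 0, 0],
  [25, 0, 0, 12, 0, 0, 0],
  [25, 0, 0, 12, 0, 0, 0],
  [25, 0, 0, 3, 0, 0, 0],
])

```text
time: 32.25
tool_pos: [601.2, 331.9, 14.6]
tcp_rot: [180.0, -0.1, -4.2]
ft_force: [-0.3, -0.1, -0.6]
finger_gap: 28.5
```

Run:
```python
from h import *
to(602,335,15,-4)
```

```text
at [601.2 331.9  14.6] [ 1.8e+02 -1.0e-01 -4.2e+00] t 32.25 shift [ 0.5 -3.2 -0.4] rot [ 0.001 -0.002 -0.004] F [-0.3 -0.1 -0.6] gap 28.5
```

Call:
servo_tool([
  [25, 0, -3, 1, 0, 0, 0],
  [39, 0, 0, 0, 0, 0, 0],
  [39, 0, 0, 0, 0, 0, 0],
  [39, 0, 0, -20, 0, 0, 0],
  [39, 0, 0, -45, 0, 0, 0],
  [39, 0, 0, -45, 0, 0, 0],
])

```text
time: 32.85
tool_pos: [597.3, 333.8, 119.4]
tcp_rot: [179.6, 0.5, -4.2]
ft_force: [-0.3, 0.6, 0.4]
finger_gap: 38.8
```

Call:
servo_tool([
  [60, -22, 40, -10, 0, 0, -0.035],
  [60, -22, 43, 0, 0, 0, -0.035],
  [60, -22, 43, 0, 0, 0, 0],
  [60, -22, 43, 0, 0, 0, 0],
  [60, -22, 43, 0, 0, 0, 0],
  [60, -22, 43, 0, 0, 0, 0],
  [60, -22, 43, 0, 0, 0, 0],
  [60, 0, 5, 0, 0, 0, 0],
  [60, 0, 0, 0, 0, 0, 0],
])

```text
time: 33.75
tool_pos: [445.0, 28.5, 147.7]
tcp_rot: [-179.8, -1.6, 0.2]
ft_force: [-0.8, -0.4, -0.1]
finger_gap: 59.9
```

Run:
```python
from h import *
v=grab('wrist'); report(v,('red',),amin=150)
s=grab('scene'); report(s,('red',),amin=40)
to(441,23,45,0)
```

```text
red [326. 205.] A 784.0 xy [440.6  23.7]
red [494. 125.] A 1288.0 xy [ 517.2 -131.7]
red [54. 32.] A 6651.5 xy [593.  260.2]
red [430. 219.] A 1058.5 xy [607.7 297.9]
red [280. 201.] A 93.0 xy [ 515.9 -130.8]
red [330. 186.] A 85.0 xy [440.2  22.8]
at [445.2  29.8 147.4] [-179.8   -1.6    0.3] t 33.85 shift [ -7.    7.1 102.2] rot [-0.003 -0.027  0.005] F [-0.6  0.4  0. ] gap 59.7
```

Call:
servo_tool([
  [60, -3, 6, 20, -0.003, -0.027, 0.005],
  [60, -1, 1, 30, 0, 0, 0],
  [60, -1, 1, 30, 0, 0, 0],
  [60, 0, 0, 22, 0, 0, 0],
])

```text
time: 34.25
tool_pos: [448.7, 26.5, 48.3]
tcp_rot: [-180.0, -0.7, 0.4]
ft_force: [1.0, -0.2, -0.0]
finger_gap: 60.3
```

Run:
```python
from h import *
to(440.7,23.4,10,0)
```

```text
at [448.7  26.5  48.3] [-180.    -0.7    0.4] t 34.25 shift [-8.5  3.1 38.2] rot [-0.001 -0.012  0.007] F [ 1.  -0.2 -0. ] gap 60.3
```

Call:
servo_tool([
  [60, -8, 3, 5, -0.001, -0.012, 0.007],
  [60, -1, 0, 14, 0, 0, 0],
  [60, -1, 0, 14, 0, 0, 0],
  [25, 0, 0, 4, 0, 0, 0],
  [25, 0, 0, 0, 0, 0, 0],
  [25, 0, 0, 0, 0, 0, 0],
  [25, 0, 0, 0, 0, 0, 0],
])

```text
time: 34.95
tool_pos: [438.7, 27.6, 9.9]
tcp_rot: [-180.0, 0.3, 0.3]
ft_force: [-0.3, -0.3, -0.4]
finger_gap: 28.8
```

Call:
servo_tool([
  [25, 0, 0, -10, 0, 0, 0],
  [25, 0, 0, -45, 0, 0, 0],
  [25, 0, 0, -45, 0, 0, 0],
  [25, 27, -38, -10, 0, 0, 0],
  [25, 27, -38, 0, 0, 0, 0],
  [25, 27, -38, 0, 0, 0, 0],
  [25, 27, -38, 0, 0, 0, 0],
  [25, 27, -38, 0, 0, 0, 0.03],
  [25, 27, -38, 0, 0, 0, 0.04],
  [25, 0, 0, 0, 0, 0, 0],
])

```text
time: 35.95
tool_pos: [611.5, 263.5, 139.6]
tcp_rot: [-179.7, -0.7, -4.2]
ft_force: [-0.7, -0.5, -0.5]
finger_gap: 28.4
```

Run:
```python
from h import *
to(601.5,263.5,45,-4)
```

```text
at [611.5 263.5 139.6] [-179.7   -0.7   -4.2] t 35.95 shift [-11.1   1.2  94.4] rot [-0.004 -0.012 -0.004] F [-0.7 -0.5 -0.5] gap 28.4
```

Call:
servo_tool([
  [25, -9, 3, 20, -0.004, -0.012, 0],
  [25, -2, 1, 30, 0, 0, 0],
  [25, -1, 1, 25, 0, 0, 0],
  [25, 0, 0, 15, 0, 0, 0],
])

```text
time: 36.35
tool_pos: [599.0, 258.9, 49.6]
tcp_rot: [-179.9, -0.2, -4.2]
ft_force: [-0.3, 0.3, -0.6]
finger_gap: 29.1
```

Run:
```python
from h import *
to(599.5,263,17,-4)
```

```text
at [599.  258.9  49.6] [-179.9   -0.2   -4.2] t 36.35 shift [ 0.1 -4.1 32.6] rot [-0.002 -0.003 -0.003] F [-0.3  0.3 -0.6] gap 29.1
```

Call:
servo_tool([
  [25, 1, -4, 5, 0, 0, 0],
  [25, 0, 0, 12, 0, 0, 0],
  [25, 0, 0, 12, 0, 0, 0],
  [25, 0, 0, 2, 0, 0, 0],
])

```text
time: 36.75
tool_pos: [598.2, 260.7, 15.6]
tcp_rot: [-180.0, -0.0, -4.3]
ft_force: [-0.4, -0.0, -1.0]
finger_gap: 28.8
```

Run:
```python
from h import *
to(599.5,263,17,-4)
```

```text
at [598.2 260.7  15.6] [-180.    -0.    -4.3] t 36.75 shift [ 1.1 -2.3 -1.4] rot [-0.    -0.    -0.004] F [-0.4 -0.  -1. ] gap 28.8
```

Call:
servo_tool([
  [25, 0, -2, 1, 0, 0, 0],
  [39, 0, 0, 0, 0, 0, 0],
  [39, 0, 0, 0, 0, 0, 0],
  [39, 0, 0, -20, 0, 0, 0],
  [39, 0, 0, -45, 0, 0, 0],
  [39, 0, 0, -45, 0, 0, 0],
])

```text
time: 37.35
tool_pos: [594.7, 261.7, 121.2]
tcp_rot: [179.8, 0.6, -4.2]
ft_force: [1.4, -0.0, 0.3]
finger_gap: 38.8
```

Call:
servo_tool([
  [60, 0, 0, 0, 0, 0, -0.149],
  [60, 0, 0, 0, 0, 0, -0.149],
  [60, 0, 0, 0, 0, 0, -0.149],
  [60, 0, 0, 0, 0, 0, -0.149],
  [60, 0, 0, 0, 0, 0, -0.149],
  [60, 0, 0, 0, 0, 0, -0.149],
  [60, 0, 0, 0, 0, 0, -0.149],
  [60, 0, 0, 0, 0, 0, -0.149],
  [60, 0, 0, 0, 0, 0, -0.149],
  [60, 0, 0, 0, 0, 0, -0.149],
])

```text
time: 38.35
tool_pos: [604.8, 266.3, 142.9]
tcp_rot: [179.0, -0.6, 82.0]
ft_force: [0.3, -0.1, -0.2]
finger_gap: 60.2
```

Run:
```python
from h import *
s=grab('scene'); report(s,('red',),amin=40)
to(516.5,-131,130,86)
```

```text
red [430. 219.] A 1051.0 xy [607.3 298. ]
red [280. 201.] A 78.0 xy [ 516.8 -131.6]
at [605.  266.4 143.1] [179.   -0.6  82.5] t 38.4 shift [-405.6  -36.2    8.4] rot [ 0.018 -0.01  -0.061] F [-0.1  0.   0.2] gap 60.0
```

Call:
servo_tool([
  [60, -40, -5, 0, 0.018, -0.01, -0.061],
  [60, -46, -6, 0, 0, 0, 0],
  [60, -46, -6, 0, 0, 0, 0],
  [60, -46, -6, 0, 0, 0, 0],
  [60, -46, -6, 0, 0, 0, 0],
  [60, -46, -6, 0, 0, 0, 0],
  [60, -46, -6, 0, 0, 0, 0],
  [60, -46, -6, 0, 0, 0, 0],
  [60, -40, -6, 0, 0, 0, 0],
  [60, 0, 0, 0, 0, 0, 0],
])

```text
time: 39.4
tool_pos: [519.2, -141.9, 149.4]
tcp_rot: [179.1, 0.0, 84.7]
ft_force: [-0.1, 0.7, 0.2]
finger_gap: 59.9
```

Run:
```python
from h import *
v=grab('wrist'); report(v,('red',),amin=150)
to(516.5,-131,45,86)
```

```text
red [314. 185.] A 792.0 xy [ 516.9 -129.8]
at [ 519.8 -140.1  149.5] [ 1.791e+02 -1.000e-01  8.470e+01] t 39.45 shift [  8.6  -5.8 104.5] rot [ 0.016 -0.001 -0.023] F [1.  0.5 0.2] gap 60.0
```

Call:
servo_tool([
  [60, 8, -5, 20, 0.016, 0, -0.023],
  [60, 1, -1, 30, 0, 0, 0],
  [60, 1, -1, 30, 0, 0, 0],
  [60, 0, -1, 20, 0, 0, 0],
])

```text
time: 39.85
tool_pos: [516.9, -124.8, 49.0]
tcp_rot: [179.6, -0.0, 86.0]
ft_force: [0.1, 0.0, 0.0]
finger_gap: 60.2
```

Run:
```python
from h import *
to(516.7,-130.5,16,86)
```

```text
at [ 516.9 -124.8   49. ] [179.6  -0.   86. ] t 39.85 shift [-5.7 -0.1 33. ] rot [ 0.007 -0.     0.   ] F [0.1 0.  0. ] gap 60.2
```

Call:
servo_tool([
  [60, -6, 0, 5, 0.007, 0, 0],
  [60, 0, -1, 12, 0, 0, 0],
  [60, 0, -1, 10, 0, 0, 0],
  [25, 0, 0, 1, 0, 0, 0],
  [25, 0, 0, 0, 0, 0, 0],
  [25, 0, 0, 0, 0, 0, 0],
  [25, 0, 0, 0, 0, 0, 0],
])

```text
time: 40.55
tool_pos: [513.6, -125.6, 16.6]
tcp_rot: [-179.7, -0.1, 86.3]
ft_force: [-0.8, -1.3, -0.4]
finger_gap: 28.6
```

Call:
servo_tool([
  [25, 0, 0, -10, 0, 0, 0],
  [25, 0, 0, -45, 0, 0, 0],
  [25, 10, 0, -45, 0, 0, 0],
  [25, 44, 6, -10, 0, 0, 0],
  [25, 44, 6, 0, 0, 0, 0],
  [25, 44, 6, 0, 0, 0, 0],
  [25, 44, 6, 0, 0, 0, 0],
  [25, 44, 6, 0, 0, 0, 0],
  [25, 44, 6, 0, 0, 0, 0],
  [25, 44, 6, 0, 0, 0, 0],
])

```text
time: 41.55
tool_pos: [583.6, 193.3, 145.9]
tcp_rot: [179.4, -0.2, 85.5]
ft_force: [0.3, -0.1, -0.8]
finger_gap: 28.7
```

Run:
```python
from h import *
to(604,299.5,100,86)
```

```text
at [583.6 193.3 145.9] [179.4  -0.2  85.5] t 41.55 shift [107.4  11.6  46.4] rot [ 0.01  -0.003 -0.008] F [ 0.3 -0.1 -0.8] gap 28.7
```

Call:
servo_tool([
  [25, 44, 4, 5, 0.01, -0.003, -0.008],
  [25, 44, 4, 15, 0, 0, 0],
  [25, 24, 3, 20, 0, 0, 0],
  [25, 0, 0, 20, 0, 0, 0],
  [25, 0, 0, 10, 0, 0, 0],
])

```text
time: 42.05
tool_pos: [606.7, 317.8, 84.1]
tcp_rot: [179.3, -0.4, 86.4]
ft_force: [-0.4, -0.7, -0.7]
finger_gap: 28.6
```

Run:
```python
from h import *
v=grab('wrist','w9')
for u,a,k in blobs(v,'red',3000): print(a,[cast(v,p[0],31)[:2].round().tolist() for p in cv2.approxPolyDP(k,6,True)])
to(604,304,33,86)
```

```text
14282.0 [[580.0, 379.0], [573.0, 302.0], [578.0, 309.0], [587.0, 306.0], [570.0, 230.0], [627.0, 225.0], [627.0, 302.0], [634.0, 306.0], [639.0, 373.0]]
at [606.1 317.4  82.8] [179.4  -0.4  86.4] t 42.1 shift [-13.8  -1.7  49.7] rot [ 0.01  -0.006  0.006] F [-0.3  0.2 -1.7] gap 29.0
```

View pics/w9.png

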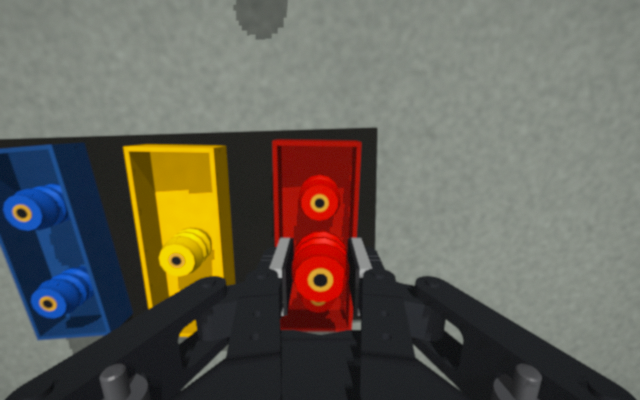

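Call:
servo_tool([
  [25, -13, -2, 10, 0.01, -0.006, 0],
  [25, -1, -1, 16, 0, 0, 0],
  [25, 0, 0, 14, 0, 0, 0],
  [25, 0, 0, 1, 0, 0, 0],
])

```text
time: 42.5
tool_pos: [603.4, 299.8, 41.5]
tcp_rot: [179.9, -0.0, 86.2]
ft_force: [0.1, 0.2, -1.7]
finger_gap: 28.2
```

Run:
```python
from h import *
to(604,304,33,86)
```

```text
at [603.4 299.8  41.5] [179.9  -0.   86.2] t 42.5 shift [4.2 0.3 8.5] rot [ 0.002 -0.     0.003] F [ 0.1  0.2 -1.7] gap 28.2
```

Call:
servo_tool([
  [25, 4, 0, 6, 0, 0, 0],
  [25, 0, 0, 3, 0, 0, 0],
  [50, 0, 0, 0, 0, 0, 0],
  [50, 0, 0, 0, 0, 0, 0],
  [50, 0, 0, 0, 0, 0, 0],
  [80, 0, 0, -20, 0, 0, 0],
  [80, 0, 0, -40, 0, 0, 0],
  [80, 0, 0, 0, 0, 0, 0],
])

```text
time: 43.3
tool_pos: [604.4, 304.3, 94.9]
tcp_rot: [179.8, -0.1, 86.1]
ft_force: [2.1, 0.5, 1.1]
finger_gap: 80.1
```

Run:
```python
from h import *
v=grab('wrist','w10')
s=grab('scene');report(s,('red','yellow','blue'),amin=40)
for u,a,k in blobs(v,'red',3000): print(a,[cast(v,p[0],31)[:2].round().tolist() for p in cv2.approxPolyDP(k,6,True)])
to(604,300.5,20,86)
cv2.imwrite('pics/c2.png',np.hstack([v['im'][80:380,150:470],cv2.resize(s['im'][120:280,260:480],(412,300))]))
```

```text
red [430. 219.] A 1054.5 xy [607.3 298. ]
yellow [294. 214.] A 198.0 xy [580.2 -89.7]
yellow [422. 198.] A 763.0 xy [507.4 298.7]
yellow [566. 100.] A 5084.5 xy [-231.1 1114.6]
yellow [93. 72.] A 3823.5 xy [ -537.7 -1056.2]
yellow [225.   8.] A 559.5 xy [-1823.1  -588.3]
blue [414. 180.] A 460.5 xy [406.4 296. ]
blue [382.  77.] A 3693.5 xy [-487.   329.7]
blue [527.  67.] A 6517.0 xy [-644.6 1110. ]
blue [310.   9.] A 276.0 xy [-1806.7    18.5]
15265.0 [[579.0, 378.0], [567.0, 229.0], [625.0, 224.0], [639.0, 373.0]]
at [601.4 303.   89.2] [-1.798e+02  1.000e-01  8.610e+01] t 43.4 shift [-2.1  3.  69.2] rot [-0.004  0.003  0.002] F [-0.9  0.2 -1.3] gap 80.2
```

View pics/c2.png

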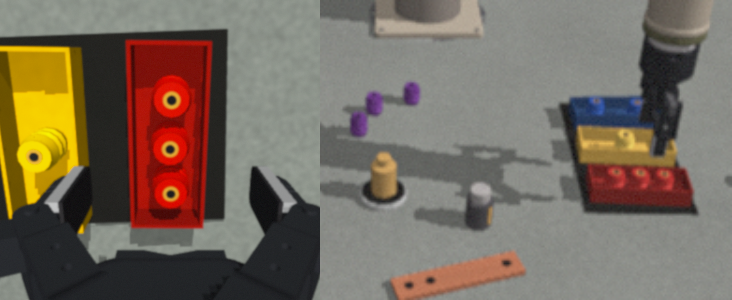

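Call:
servo_tool([
  [76, -3, 2, 15, -0.004, 0.003, 0.005],
  [76, 0, -1, 20, 0, 0, 0],
  [76, 0, -1, 15, 0, 0, 0],
  [76, 0, 0, 5, 0, 0, 0],
])

```text
time: 43.8
tool_pos: [600.3, 299.8, 30.8]
tcp_rot: [-180.0, -0.0, 85.8]
ft_force: [-0.6, -0.7, 0.4]
finger_gap: 75.8
```

Run:
```python
from h import *
to(602.7,300.5,4,85.7)
```

```text
at [600.3 299.8  30.8] [-180.    -0.    85.8] t 43.8 shift [ 0.9  2.4 26.8] rot [-0.001 -0.     0.003] F [-0.6 -0.7  0.4] gap 75.8
```

Call:
servo_tool([
  [76, 1, 2, 12, 0, 0, 0],
  [76, 0, 0, 10, 0, 0, 0],
  [76, 0, 0, 3, 0, 0, 0],
])

```text
time: 44.1
tool_pos: [601.6, 300.5, 2.6]
tcp_rot: [-179.8, 0.1, 85.9]
ft_force: [-0.5, 0.7, -0.9]
finger_gap: 76.4
```

Run:
```python
from h import *
to(602.7,300.5,3,85.7)
```

```text
at [601.6 300.5   2.6] [-1.798e+02  1.000e-01  8.590e+01] t 44.1 shift [ 0.1  1.1 -0.4] rot [-0.003  0.001  0.003] F [-0.5  0.7 -0.9] gap 76.4
```

Call:
servo_tool([
  [55, 0, 1, -1, 0, 0, 0],
  [55, 0, 0, 0, 0, 0, 0],
  [55, 0, 0, 0, 0, 0, 0],
  [55, 0, 0, 0, 0, 0, 0],
  [55, 0, 0, 0, 0, 0, 0],
], force=70)

```text
time: 44.6
tool_pos: [602.7, 300.4, 3.5]
tcp_rot: [-179.8, 0.1, 85.9]
ft_force: [0.2, 0.3, -3.7]
finger_gap: 59.0
```

Call:
servo_tool([
  [55, 0, 0, -5, 0, 0, 0],
  [55, 0, 0, -10, 0, 0, 0],
  [55, 0, 0, -15, 0, 0, 0],
  [55, 0, 0, 0, 0, 0, 0],
])

```text
time: 45.0
tool_pos: [602.6, 300.4, 36.1]
tcp_rot: [-179.8, 0.1, 85.9]
ft_force: [1.3, 0.5, -3.9]
finger_gap: 58.4
```

Run:
```python
from h import *
to(467,-305,130,90)
```

```text
at [602.6 300.4  36.1] [-1.798e+02  1.000e-01  8.590e+01] t 45.0 shift [-613.7  -91.9  -92.7] rot [-0.004  0.001 -0.072] F [ 1.3  0.5 -3.9] gap 58.4
```

Call:
servo_tool([
  [55, 0, 0, -30, 0, 0, 0],
  [55, 0, 0, -40, 0, 0, 0],
  [55, 0, 0, -35, 0, 0, 0],
  [55, -20, -3, -15, 0, 0, 0],
  [55, -35, -5, 0, 0, 0, 0],
  [55, -40, -6, 0, 0, 0, 0],
  [55, -40, -6, 0, 0, 0, 0],
  [55, -40, -6, 0, 0, 0, 0],
  [55, -40, -6, 0, 0, 0, 0],
  [55, -40, -6, 0, 0, 0, 0],
])

```text
time: 46.0
tool_pos: [547.8, 46.6, 168.4]
tcp_rot: [179.5, -0.2, 86.4]
ft_force: [1.1, 0.1, -4.2]
finger_gap: 58.6
```

Run:
```python
from h import *
to(467,-305,150,90)
```

```text
at [547.8  46.6 168.4] [179.5  -0.2  86.4] t 46.0 shift [-356.1  -58.5   16.7] rot [ 0.01  -0.003 -0.064] F [ 1.1  0.1 -4.2] gap 58.6
```

Call:
servo_tool([
  [55, -40, -7, 0, 0.01, -0.003, 0],
  [55, -40, -7, 0, 0, 0, 0],
  [55, -40, -7, 0, 0, 0, 0],
  [55, -40, -7, 0, 0, 0, 0],
  [55, -40, -7, 0, 0, 0, 0],
  [55, -40, -7, 0, 0, 0, 0],
  [55, -35, -6, 0, 0, 0, 0],
  [55, -25, -4, 0, 0, 0, 0],
  [55, -10, -1, 0, 0, 0, 0],
  [55, 0, 0, 0, 0, 0, 0],
])

```text
time: 47.0
tool_pos: [470.4, -277.3, 176.0]
tcp_rot: [179.3, 0.3, 86.0]
ft_force: [-0.1, 0.2, -4.2]
finger_gap: 58.7
```

Run:
```python
from h import *
to(467,-305,110,90)
```

```text
at [ 470.4 -277.3  176. ] [179.3   0.3  86. ] t 47.0 shift [-27.4  -2.3  66.1] rot [ 0.012  0.006 -0.069] F [-0.1  0.2 -4.2] gap 58.7
```

Call:
servo_tool([
  [55, -20, -2, 5, 0.012, 0.006, -0.069],
  [55, -10, -1, 15, 0, 0, 0],
  [55, 0, -1, 20, 0, 0, 0],
  [55, 0, 0, 20, 0, 0, 0],
  [55, 0, 0, 10, 0, 0, 0],
  [55, 0, 0, 0, 0, 0, 0],
])

```text
time: 47.6
tool_pos: [467.8, -302.2, 102.3]
tcp_rot: [179.8, -0.1, 89.9]
ft_force: [0.7, 0.7, -4.1]
finger_gap: 58.5
```

Run:
```python
from h import *
to(467,-305.5,84,90)
```

```text
at [ 467.8 -302.2  102.3] [ 1.798e+02 -1.000e-01  8.990e+01] t 47.6 shift [-3.3 -0.8 18.2] rot [ 0.003 -0.002 -0.001] F [ 0.7  0.7 -4.1] gap 58.5
```

Call:
servo_tool([
  [55, -3, -1, 8, 0.003, -0.002, 0],
  [55, 0, 0, 6, 0, 0, 0],
  [55, 0, 0, 2, 0, 0, 0],
  [55, 0, 0, 0, 0, 0, 0],
])

```text
time: 48.0
tool_pos: [468.1, -304.7, 86.5]
tcp_rot: [179.9, 0.1, 89.9]
ft_force: [0.3, 0.0, -3.4]
finger_gap: 59.0
```

Run:
```python
from h import *
to(467,-305.5,76,90)
```

```text
at [ 468.1 -304.7   86.5] [1.799e+02 1.000e-01 8.990e+01] t 48.0 shift [-0.7 -1.1 10.5] rot [ 0.001  0.001 -0.001] F [ 0.3  0.  -3.4] gap 59.0
```

Call:
servo_tool([
  [55, -1, -1, 4, 0, 0, 0],
  [55, 0, 0, 3, 0, 0, 0],
  [55, 0, 0, 2, 0, 0, 0],
])

```text
time: 48.3
tool_pos: [468.0, -306.7, 78.5]
tcp_rot: [179.8, 0.2, 89.9]
ft_force: [0.0, -0.2, -4.0]
finger_gap: 58.9
```

Call:
servo_tool([
  [55, 0, 0, 2, 0, 0, 0],
  [55, 0, 0, 0, 0, 0, 0],
])

```text
time: 48.5
tool_pos: [467.9, -306.7, 76.3]
tcp_rot: [179.8, 0.2, 89.9]
ft_force: [-0.9, 1.0, -2.4]
finger_gap: 58.4
```

Run:
```python
from h import *
to(467,-305.5,76,90)
```

```text
at [ 467.9 -306.7   76.3] [179.8   0.2  89.9] t 48.5 shift [ 1.2 -0.9  0.3] rot [ 0.004  0.003 -0.002] F [-0.9  1.  -2.4] gap 58.4
```

Call:
servo_tool([
  [55, 0, 0, 2, 0.002, 0, 0],
  [55, 0, 0, 0, 0, 0, 0],
])

```text
time: 48.7
tool_pos: [468.1, -306.9, 74.7]
tcp_rot: [179.9, 0.2, 89.9]
ft_force: [-1.3, 2.1, -1.5]
finger_gap: 58.9
```

Call:
servo_tool([
  [76, 0, 0, 0, 0, 0, 0],
  [76, 0, 0, 0, 0, 0, 0],
  [76, 0, 0, 0, 0, 0, 0],
  [76, 0, 0, 0, 0, 0, 0],
])

```text
time: 49.1
tool_pos: [469.4, -307.9, 76.4]
tcp_rot: [179.7, 0.3, 89.9]
ft_force: [-0.0, -1.0, 0.9]
finger_gap: 75.8
```

Run:
```python
from h import *
to(467,-305.5,76,90)
```

```text
at [ 469.4 -307.9   76.4] [179.7   0.3  89.9] t 49.1 shift [ 2.4 -2.4  0.3] rot [ 0.005  0.006 -0.002] F [-0.  -1.   0.9] gap 75.8
```

Call:
servo_tool([
  [80, 1, -1, -5, 0, 0, 0],
  [80, 0, 0, -20, 0, 0, 0],
  [80, 0, 0, -35, 0, 0, 0],
  [80, 0, 0, -45, 0, 0, 0],
  [80, 0, 0, -45, 0, 0, 0],
  [80, 0, 0, -40, 0, 0, 0],
  [80, 0, 0, -20, 0, 0, 0],
  [80, 0, 0, 0, 0, 0, 0],
])

```text
time: 49.9
tool_pos: [465.8, -304.3, 296.0]
tcp_rot: [179.8, 0.3, 89.9]
ft_force: [-1.2, -0.3, 0.8]
finger_gap: 80.0
```

Run:
```python
from h import *
to(467,-305.5,76,90)
v=grab('wrist');s=grab('scene')
for u,a,k in blobs(v,'red',1500): print(a,[cast(v,p[0],101)[:2].round().tolist() for p in cv2.approxPolyDP(k,6,True)])
cv2.imwrite('pics/c3.png',np.hstack([v['im'][80:380,100:460],cv2.resize(s['im'][120:290,150:480],(440,300),interpolation=cv2.INTER_CUBIC)]))
```

```text
at [ 465.8 -304.3  296. ] [179.8   0.3  89.9] t 49.9 shift [-2.0e-01  5.0e-01  2.2e+02] rot [ 0.003  0.005 -0.002] F [-1.2 -0.3  0.8] gap 80.0
5979.0 [[494.0, -232.0], [438.0, -233.0], [440.0, -382.0], [498.0, -381.0]]
```

View pics/c3.png

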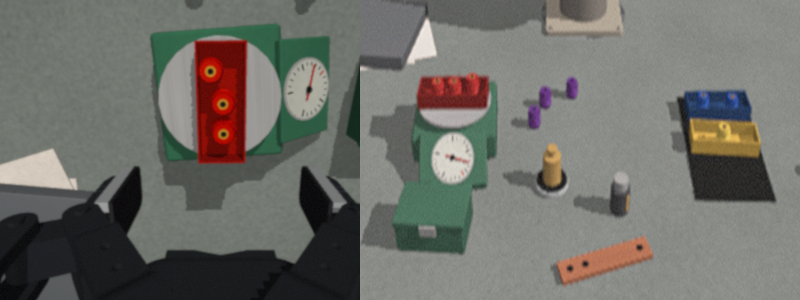

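Call:
servo_tool([
  [80, 0, 0, 0, 0, 0, 0],
  [80, 0, 0, 0, 0, 0, 0],
  [80, 0, 0, 0, 0, 0, 0],
  [80, 0, 0, 0, 0, 0, 0],
  [80, 0, 0, 0, 0, 0, 0],
])

```text
time: 50.5
tool_pos: [462.4, -301.7, 284.4]
tcp_rot: [-179.4, -0.3, 89.9]
ft_force: [0.4, -0.4, -0.2]
finger_gap: 79.7
```

```bash
python3 -c "
from bench import *
print(hand_in())"
```

```text
the job is handed in; nothing more can be done
None
```

The job is handed in at about 50 s of the 210 s allowed.

- **Scale check:** I stood the check weight on the pan, about 1–2 mm from its centre, let go, and let it settle for about 1.5 s. The pointer moved to a steady reading. I then put the weight back on its stand, about 1 mm from the middle by the arm's pose.
- **Sorting:** I sorted all six insulators found (2 blue, 1 yellow, 3 red) into their own trays while the trays were on the bench. The third red one was let go from about 9 mm up, but it stands.
- **Red tray:** I set it on the pan with its three insulators in it. The last measurement puts its centre near (467.5, -307) mm, against the pan centre at about (467, -305).

**Last checks:**
- The final pictures show the red tray flat on the pan with its insulators upright, and the dial showing a load.
- The other two trays are on the mat with their insulators, and the weight is upright on its stand.
- The busbar, punch, tin and the three purple look-alikes appear where they were. I judged this by eye in the pictures, not by measurement.
- The gripper is clear of everything and the force reading is about zero.

**Limits:**
- One red insulator shifted a few millimetres inside its tray while it was carried.
- The two pan-centre measurements differed by 1–2 mm, and one early circle fit gave a clearly wrong centre and was discarded.
- I did not read the dial as an exact number. I inferred the pan load from the wrist force, which stayed well under 1 kg.

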